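# Index the board carrier under the placing head and hang its station tag

## Task

Push the circuit-board carrier along its conveyor until the spring detent pin at the station under the placing head clicks into the notch in its side; feel for the click, do not ram the carrier against the pin, and do not touch the head. Then take the metal tag plate with the eye from the rack and hang it by its eye on the peg in front of the station, to mark the board as being there. Leave the other things where they are.

Things in the scene. Friction and masses are not known exactly. Their poses are not given: they have to be found in the camera images.
- conveyor: Fixed conveyor: dark steel bed 160 x 520 mm, top 20 mm above the table; two black guide rails (14 mm wide, tops at 50 mm, inner faces 132 mm apart). Origin on the table; own y along the track in the direction of travel (bed from y -300 to +220 mm), own x across, away from the robot. A tag post (14 x 30 mm, 172 mm high) stands on the robot's side at own x -140, y +140.
- head: Fixed placing head, not to be touched; origin and axes as the conveyor's. Box over own x -70..70, y 23..210, z 180..310 mm; under it at y 150 a 28 mm thick nozzle down to z 98. Column at y 245..305. The docked carrier's tail is 7 to 47 mm in under the head's -y face: an upright gripper cannot follow it there; tilt the tool with the fingertips pointing ahead, in under the head.
- carrier: Loose black carrier with a green circuit board (5 mm below its rim), 130 (own x) x 150 (own y) x 25 mm high, about 0.5 kg, on the bed between the rails with 1 mm play each side. Origin: centre of its underside; own y is the direction of travel. Notch 17 mm wide in its +x side, 10 mm behind its centre; leading +x corner cut to a 28 mm long ramp that presses the pin back.
- carrier_tail (a point): Middle of the carrier's tail end face (the face to push on), at half its height, 12.5 mm above the bed.
- station (a point): Point on the bed's centre line where the docked carrier's origin nominally lies; axes as the conveyor's. The detent block (aluminium, 50 x 36 x 48 mm, beside the cut in the far rail) is clamped by hand, so the true place is up to 20 mm before or beyond along the track: feel for it. Seen from above, the block's middle is where the docked carrier's notch will be.
- pin (a joint): Steel spring pin (14 mm diameter) of the detent, m: 0 fully out, up to 0.009 pressed back. Out while no carrier is there; pressed back about 7 mm while the carrier's side rides past it; springs out to about 0 in the notch. Riding past it needs some 10 to 15 N; once in the notch the carrier stops hard.
- tag: Loose flat aluminium plate with an eye, 70 mm wide (own x), 6 thick (own y), 130 high (own z), 120 g, upright in one slot of the rack. Origin: centre of its lower edge. The eye is a 24 mm round hole on the centre line, its centre 85 mm above the lower edge, 45 mm below the top edge. Either face may point to the post.
- tag_eye (a point): Centre of the tag's eye.
- peg_mid (a point): Point on the peg's axis; axes as the conveyor's. The peg is a round steel bar 10 mm thick on the tag post that points to own -x, rising 15 degrees outwards; along it, the post's face is 29 mm to one side of this point and the rounded end 31 mm to the other.
- peg_tip (a point): Centre of the peg's round free end (radius 5 mm), axes as the conveyor's.
- rack: Fixed black rack 90 x 130 mm on the table with two slots, 8 mm wide, 36 mm either side of its centre along own y; slot floors 12 mm, slot walls' tops 47 mm above the table. Plates stand with their width along own x; one slot holds the tag, the other a plain plate.
- plain_plate: Loose plain aluminium plate without an eye, 70 x 6 x 100 mm high, in the other slot of the rack. Leave it. Origin at the centre of its lower edge.
- reel: Loose component reel, 140 mm diameter, 13 mm thick, lying flat. Leave it. Origin at the centre of its underside.
- flux_jar: Loose amber jar, 48 mm diameter, 70 mm high. Leave it. Origin at the centre of its underside.
- driver: Loose screwdriver 180 mm long lying near the tail end of the conveyor. Leave it.

How it is judged:
By the outcome, as a careful person would: the job done as asked, in the order asked, and still so for the second after the job is handed in, with the robot touching nothing.
It also fails if it takes over 53 s, if anything falls off the work surface, if the arm or the gripper's body presses on something with over 40 N, if the wrist force passes 120 N, or if a joint passes its speed limit or range.

## Robot

A 7-joint arm with a two-finger parallel gripper is mounted at the origin on the work surface. World frame = base frame: x ahead of the robot, y to its left, z up, the work surface at z = 0. Lengths are in mm, angles in rad, forces in N, time in s.
With the tool pointing down it reaches from about 400 to 900 mm from the base axis. Payload 5.6 kg.
Tool frame: the origin (TCP) lies on the mounting face of the last link; the fingertips stand 190 mm ahead of it and the grasp point (between the pads) lies 171 mm ahead of it (hold_point_z is the distance from the TCP to the grasp point, in mm); z points along the fingers, y is the line along which they close (so a half turn about z gives the same grasp; the last joint's range is limited). The gripper opens to 92 mm and grips with 3 to 60 N. Pads are 20 mm wide; open, the fingers measure 128 mm over their backs; the gripper's body (75 mm by 189 mm) begins 69 mm behind the grasp point.
Start: joints at [-1.232, 0.468, -0.012, 1.603, 0.006, 1.071, -0.056], TCP at [242.216, 603.186, 404.692] pointing down, gripper open.
Joint ranges: [-2.53, 2.53], [-0.31, 2.02], [-1.57, 1.55], [0.28, 2.44], [-1.29, 4.43], [0.15, 1.84], [-2.92, 2.92]. Speed limits (rad/s): [2.57, 2.57, 3.14, 3.14, 3.14, 3.14, 3.14].

## Interface

Orientations are given as a rotation vector (axis times angle).
In Python, from cell import observe, grab_frame, get_calibration, finish_job, hold_point_z gives the robot as it stands.
- The arm moves only by the shell command python3 -m pendant 'ROWS' [OPENING]. ROWS is JSON, a list of rows, each a list of 4 numbers: the shift along the tool's x, y, z in mm, then the turn about the tool's z in degrees. In form: [[tx, ty, tz, yaw], ...]. A call has exactly 8 rows; each row is the pose to reach, as a shift and turn from the pose commanded when the call began, along the tool's axes at that moment; what a row does not reach only later rows make up. A row lasts 1/10 s, in which the tool goes at most 50 mm and 8.59 degrees, less where a joint would pass 70% of its speed; a pose out of reach is approached as far as the arm can. A call with a gripper value outside its range is refused whole. OPENING is the opening, from -1 (shut) to 1 (fully open), set as the call begins (- or left out, the last holds). The fingers move at their own pace and stop on an object; the grip force is fixed at half the most. Time passes only in rows, so rows that repeat a pose let the fingers close, or fill a call up. It gives the time, the measured TCP pose, the force, the opening and the grip force at its end, in the units of the state.
- observe(): the state, without advancing time (a new reading comes with each control period).
- grab_frame(name): name is "side" or "top"; returns (picture, depth): 384x512x3 uint8, blue, green, red; 384x512 float32, mm along the optical axis (not along the pixel's ray), 0 where there is no reading.
- get_calibration(name): a dict with "mtx" (3x3 intrinsics, pixels), "cam_to_world" (4x4, takes a point from camera to world coordinates). Camera axes: x right, y up, looking along -z (the intrinsics and any distortion apply to the point x, -y, -z); pixel columns grow to the right and rows downward; lengths in mm; the calibration is good to about 2 mm. A picture is of the moment at which its call begins. get_calibration takes no time and is no camera call.
- finish_job(): hands the job in; it is judged then, once.
The state is a dict: "t": time; "joint_pos": joint angles; "joint_vel": joint speeds; "tau": joint torques, N m; "tcp_pos": TCP position; "tcp_rot": TCP orientation; "contact_force": force on the tool from outside, world axes, zero at the start; "wrist_torque": the same for the moment, N m; "width": opening from 0.0 (shut) to 1.0 (fully open); "grip_force": force on a finger pad.
Only numpy, scipy, OpenCV 4.12 (cv2) and the standard library are available. Lean on these libraries where they do the work, as an engineer would, in place of code of your own. Each camera call takes 0.05 s, during which the arm holds its last target. There are 200 camera calls.

## Working session

There is one attempt and no reset: what is moved stays moved. The work goes in short steps, Python scripts to look and compute and a shell command to move; the robot and the scene stay as the last step left them, time stands still between calls to the robot, and variables do not carry over. Pictures are saved under pics/ and viewed, at most 10 in all, crops included, and the job is handed in when it is done.

```bash
ls; mkdir -p pics; python3 - <<'E'
from cell import *
import cv2,numpy as np
print(observe())
for n in("top","side"):
    p,d=grab_frame(n);cv2.imwrite(f"pics/{n}0.png",p);np.savez(f"{n}0.npz",p=p,d=d)
    c=get_calibration(n);print(n,c)
E
```

```text
pics
{'t': 0.0, 'joint_pos': array([-1.23198857,  0.46836485, -0.01156676,  1.6036199 ,  0.00603431,
        1.07141492, -0.05628373]), 'joint_vel': array([-1.10747420e-03, -1.82454174e-04, -7.71891630e-04, -8.86879351e-05,
       -2.40776758e-03,  1.15341455e-03, -1.51700288e-03]), 'tau': array([ 6.37370408e-05, -5.20576108e+01, -1.25944172e-02, -2.43738323e+01,
       -5.67282597e-02,  1.74260727e-02,  1.60091786e-04]), 'tcp_pos': array([242.16100484, 602.93542652, 403.7495988 ]), 'tcp_rot': array([-5.96171773e-01, -3.08433486e+00,  2.77397941e-03]), 'contact_force': array([ 0.24890156, -0.01600089,  0.02695111]), 'wrist_torque': array([ 0.01777677, -0.07056455, -0.01511438]), 'grip_force': 0.0, 'width': 1.000138076396124}
top {'mtx': array([[398.32318617,   0.        , 254.67194694],
       [  0.        , 398.32318617, 194.31610362],
       [  0.        ,   0.        ,   1.        ]]), 'cam_to_world': array([[-5.32386580e-03,  9.92681765e-01, -1.20642320e-01,
         3.92673386e+02],
       [-9.99958852e-01, -6.17098700e-03, -6.64923828e-03,
        -4.44729878e+01],
       [-7.34505979e-03,  1.20601956e-01,  9.92673772e-01,
         1.20295519e+03],
       [ 0.00000000e+00,  0.00000000e+00,  0.00000000e+00,
         1.00000000e+00]])}
side {'mtx': array([[410.65945811,   0.        , 259.39700617],
       [  0.        , 410.65945811, 192.42772617],
       [  0.        ,   0.        ,   1.        ]]), 'cam_to_world': array([[ 7.89354817e-01,  3.25585901e-01, -5.20492838e-01,
         6.12398341e+00],
       [-6.13593241e-01,  4.46757516e-01, -6.51084523e-01,
        -6.72520577e+02],
       [ 2.05501463e-02,  8.33307592e-01,  5.52427505e-01,
         6.80596244e+02],
       [ 0.00000000e+00,  0.00000000e+00,  0.00000000e+00,
         1.00000000e+00]])}
```

View pics/top0.png

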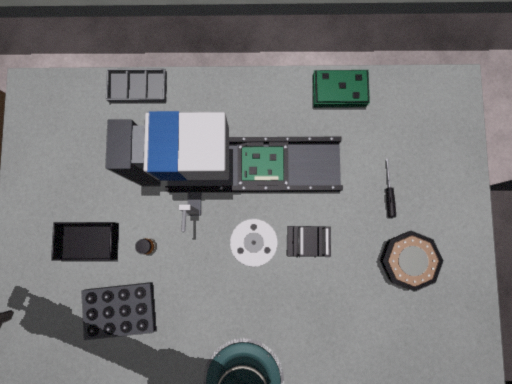

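View pics/side0.png

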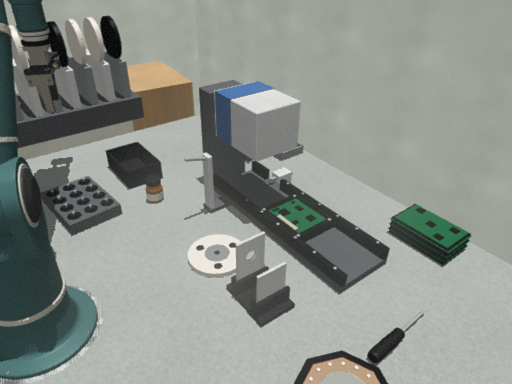

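The top view shows the green carrier board at (263,163), the head at (145–228,112–182), the rack at (309,241), and the peg and post at (184,207). In the side view the peg runs (185,160)–(208,157), the tag with its eye is at (251,255), the plain plate at (271,280) and the detent block at (282,174).

```bash
cat >h.py <<'E'
import numpy as np,cv2
from cell import *
def xyz(n,d):
    c=get_calibration(n);K=c["mtx"];T=c["cam_to_world"]
    v,u=np.mgrid[:d.shape[0],:d.shape[1]]
    P=np.stack([(u-K[0,2])/K[0,0]*d,-(v-K[1,2])/K[1,1]*d,-d],-1)
    W=P@T[:3,:3].T+T[:3,3];W[d==0]=np.nan;return W
def ray(n,u,v):
    c=get_calibration(n);K=c["mtx"];T=c["cam_to_world"]
    return T[:3,3],T[:3,:3]@np.array([(u-K[0,2])/K[0,0],-(v-K[1,2])/K[1,1],-1])
def onz(n,u,v,z):
    o,r=ray(n,u,v);return o+r*(z-o[2])/r[2]
def proj(n,p):
    c=get_calibration(n);K=c["mtx"];T=c["cam_to_world"]
    q=T[:3,:3].T@(np.array(p)-T[:3,3]);return K[0,0]*q[0]/-q[2]+K[0,2],K[1,1]*-q[1]/-q[2]+K[1,2]
E
python3 - <<'E'
from h import *
np.set_printoptions(precision=1,suppress=True)
t=np.load("top0.npz");s=np.load("side0.npz")
W=xyz("top",t["d"]);S=xyz("side",s["d"])
print("table z",np.nanmedian(W[300:340,380:400,2]),np.nanmedian(S[200:240,330:360,2]) )
# rails: z 44..56 in conveyor region
m=np.zeros(W.shape[:2],bool);m[125:205,225:350]=1
r=m&(abs(W[...,2]-50)<8)
P=W[r];c=P[:,0].mean()
for q in(P[P[:,0]>c],P[P[:,0]<c]):
    f=np.polyfit(q[:,1],q[:,0],1);print("rail x=",f,len(q),q[:,1].min(),q[:,1].max(),np.median(q[:,2]),"res",np.std(q[:,0]-np.polyval(f,q[:,1])))
# green board
def green(p): 
    h=cv2.cvtColor(p,cv2.COLOR_BGR2HSV);return cv2.inRange(h,(45,80,30),(85,255,255))
for n,p,w,box in(("top",t["p"],W,(140,190,230,300)),("side",s["p"],S,(190,240,260,340))):
    g=green(p);k=np.zeros_like(g);k[box[0]:box[1],box[2]:box[3]]=g[box[0]:box[1],box[2]:box[3]]
    k=cv2.morphologyEx(k,cv2.MORPH_CLOSE,np.ones((9,9)))
    Q=[onz(n,u,v,40) for v,u in zip(*np.nonzero(k))]
    rr=cv2.minAreaRect(np.float32(Q)[:,:2]);print(n,"board",rr,"z",np.nanmedian(w[k>0][:,2]))
# rack plates
for n,w,box in(("top",W,(220,265,280,335)),("side",S,(230,325,220,300))):
    sub=w[box[0]:box[1],box[2]:box[3]].reshape(-1,3)
    sub=sub[(sub[:,2]>60)&(sub[:,2]<160)]
    cl=[sub[sub[:,2]>115],sub]
    for q in cl:
        rr=cv2.minAreaRect(np.float32(q)[:,:2]);print(n,"plates",len(q),np.median(q,0),rr,"zmax",q[:,2].max())
# block, peg
for n,w,box in(("side",S,(140,215,175,225)),("side",S,(160,190,262,300)),("top",W,(185,235,170,210)),("top",W,(185,200,225,245))):
    sub=w[box[0]:box[1],box[2]:box[3]].reshape(-1,3);sub=sub[sub[:,2]>20]
    print(n,box,len(sub),sub.min(0),sub.max(0),np.median(sub,0))
I=lambda a,b:cv2.resize(a,None,fx=b,fy=b,interpolation=cv2.INTER_CUBIC)
a=I(t["p"][120:270,160:350],4);cv2.imwrite("pics/topc.png",a)
cv2.imwrite("pics/sidec.png",I(s["p"][140:330,170:330],3))
E
```

```text
table z 0.9181333094620641 18.247163316742217
rail x= [ -0.1 669.4] 1177 -293.80923624190734 38.76287858554364 47.62808964278702 res 23.39702966909939
rail x= [  0.1 577.5] 1307 -292.34034699104933 49.71534764009491 47.57736577858623 res 20.672459876650827Traceback (most recent call last):
  File "<stdin>", line 19, in <module>
cv2.error: OpenCV(4.12.0) /io/opencv/modules/imgproc/src/convhull.cpp:143: error: (-215:Assertion failed) total >= 0 && (depth == CV_32F || depth == CV_32S) in function 'convexHull'
```

```bash
cat >m.py <<'E'
from h import *
np.set_printoptions(precision=1,suppress=True)
t=np.load("top0.npz");s=np.load("side0.npz")
I=lambda a,b:cv2.resize(a,None,fx=b,fy=b,interpolation=cv2.INTER_CUBIC)
cv2.imwrite("pics/topc.png",I(t["p"][120:270,160:350],4));cv2.imwrite("pics/sidec.png",I(s["p"][140:330,170:330],3))
W=xyz("top",t["d"]);S=xyz("side",s["d"])
for lo,hi in((130,148),(180,198)):
    q=W[lo:hi,295:336];q=q[(abs(q[...,2]-48)<6)]
    f=np.polyfit(q[:,1],q[:,0],1);r=q[:,0]-np.polyval(f,q[:,1]);print("rail",f,len(q),r.min(),r.max(),np.median(q[:,2]))
for n,p,w,box in(("top",t["p"],W,(140,190,235,290)),("side",s["p"],S,(190,240,265,335))):
    b,g,r=[p[...,i].astype(int) for i in range(3)]
    k=((g>r+15)&(g>b+8)).astype(np.uint8);z=np.zeros_like(k);z[box[0]:box[1],box[2]:box[3]]=k[box[0]:box[1],box[2]:box[3]]
    z=cv2.morphologyEx(z,cv2.MORPH_CLOSE,np.ones((9,9)))
    Q=np.float32([onz(n,u,v,40)[:2] for v,u in zip(*np.nonzero(z))])
    print(n,"board",len(Q),cv2.minAreaRect(Q) if len(Q) else 0,np.nanmedian(w[z>0][:,2]))
for n,w,box in(("top",W,(220,265,280,335)),("side",S,(225,325,220,300))):
    sub=w[box[0]:box[1],box[2]:box[3]].reshape(-1,3)
    sub=sub[(sub[:,2]>55)&(sub[:,2]<170)]
    h=sub[:,2].copy()
    for nm,q in(("all",sub),("hi",sub[h>112])):
        if len(q)>2:print(n,"plates",nm,len(q),np.median(q,0),cv2.minAreaRect(np.float32(q[:,:2])),q[:,2].max())
for n,w,box in(("side",S,(140,215,175,225)),("side",S,(160,190,262,300)),("top",W,(185,235,170,210)),):
    sub=w[box[0]:box[1],box[2]:box[3]].reshape(-1,3);sub=sub[sub[:,2]>30]
    print(n,box,len(sub),sub.min(0),sub.max(0),np.median(sub,0))
E
python3 m.py
```

```text
rail [  0.  697.7] 184 -6.699001850364311 6.90415621864463 50.1508540831594
rail [ -0.  548.6] 212 -7.357597021917513 8.344085403922577 50.37409284016337
top board 1335 ((627.8145751953125, -60.45753860473633), (122.28351593017578, 102.70904541015625), 89.62840270996094) 41.36772193674801Traceback (most recent call last):
  File "m.py", line 14, in <module>
    Q=np.float32([onz(n,u,v,40)[:2] for v,u in zip(*np.nonzero(z))])
                  ~~~^^^^^^^^^^
  File "h.py", line 12, in onz
    o,r=ray(n,u,v);return o+r*(z-o[2])/r[2]
        ~~~^^^^^^^
  File "h.py", line 9, in ray
    c=get_calibration(n);K=c["mtx"];T=c["cam_to_world"]
ValueError: time passes only in moves, steps and waits
```

View pics/topc.png

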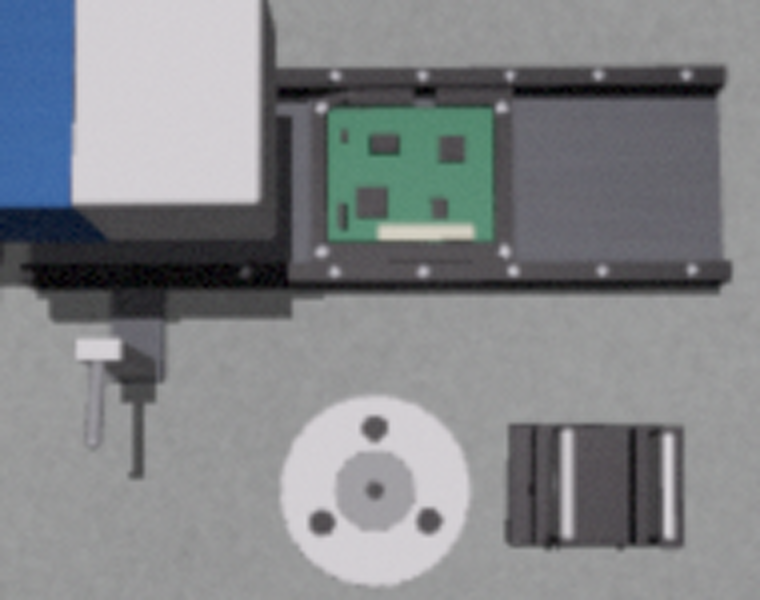

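View pics/sidec.png

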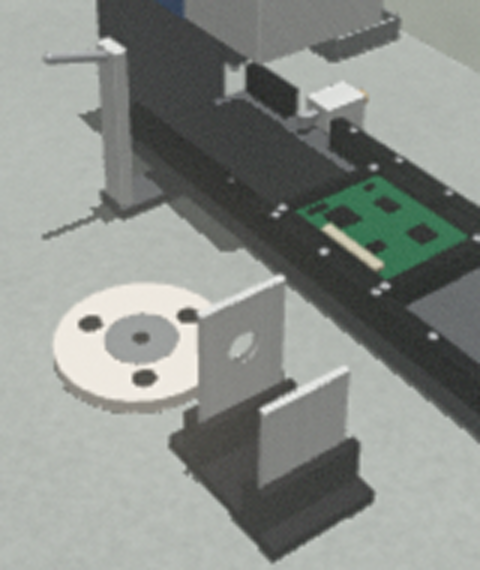

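Top crop: peg from (98,360) to a tip at about (93,447), tag top edge at (567,485), plain plate at (669,485). Side crop: peg tip at (45,58), detent block top centred at (336,97), eye at (243,345).

```bash
sed -i 's/^def xyz/C={n:get_calibration(n) for n in("top","side")}\ndef xyz/; s/=get_calibration(n);K/=C[n];K/' h.py; sed -i 's/print("rail",f/print("rail",list(f)/' m.py
cat >>m.py <<'E'
def tri(a,b):
    (o1,r1),(o2,r2)=ray("top",*a),ray("side",*b);r1=r1/np.linalg.norm(r1);r2=r2/np.linalg.norm(r2)
    k=np.linalg.lstsq(np.stack([r1,-r2],1),o2-o1,rcond=None)[0];p,q=o1+k[0]*r1,o2+k[1]*r2
    return (p+q)/2,np.linalg.norm(p-q)
T=lambda u,v:(160+(u-1.5)/4,120+(v-1.5)/4)
D=lambda u,v:(170+(u-1)/3,140+(v-1)/3)
print("pegtip",tri(T(93,447),D(46,58)),"pegbase",tri(T(98,362),D(100,56)))
print("block top",onz("side",*D(336,97),48),onz("side",*D(336,97),68))
for e in((305,95),(340,82),(367,97),(330,112)):print(onz("side",*D(*e),48),onz("side",*D(*e),68), S[int(D(*e)[1]),int(D(*e)[0])])
for z,(a,b) in((142,((567,431),(567,538))),(112,((669,433),(669,538)))):print("plate top ends",onz("top",*T(*a),z),onz("top",*T(*b),z))
print("eye ray at z97",onz("side",*D(243,345),97))
for e in((198,320),(284,278)):print("tagtop side",onz("side",*D(*e),142))
print("rack",[onz("top",*T(*e),47)for e in((507,426),(683,426),(683,546),(507,546))])
print("post top",tri(T(99,349),D(113,47)))
E
python3 m.py
```

```text
rail [np.float64(0.004830981235642794), np.float64(697.6585615390205)] 184 -6.699001850364311 6.90415621864463 50.1508540831594
rail [np.float64(-0.01251606794777703), np.float64(548.6341404883383)] 212 -7.357597021917513 8.344085403922577 50.37409284016337
top board 1335 ((627.8145751953125, -60.45753860473633), (122.28351593017578, 102.70904541015625), 89.62840270996094) 41.36772193674801
side board 975 ((625.6575927734375, -56.444297790527344), (121.40802764892578, 100.211181640625), 89.88478088378906) 39.75611133879136
top plates all 295 [ 396.5 -162.1  111.5] ((396.6119689941406, -194.75933837890625), (77.51294708251953, 69.3394775390625), 88.81922149658203) 147.3684457497052
top plates hi 143 [ 396.6 -159.4  140.3] ((396.57379150390625, -194.29685974121094), (77.90731048583984, 67.42440795898438), 87.65587615966797) 147.3684457497052
side plates all 1578 [ 392.1 -162.8   94.2] ((395.113037109375, -195.57566833496094), (81.37886810302734, 72.81430053710938), 88.50939178466797) 144.41430451744588
side plates hi 418 [ 393.3 -161.6  128.2] ((394.5163879394531, -194.8496856689453), 
[... 510 characters left out ...]
 48. ] [702.4  96.5  68. ]
[702.3 143.   48. ] [680.3 117.2  68. ] [756.6 208.4  -0.9]
[748.1 142.2  48. ] [724.6 116.4  68. ] [805.6 205.3  -1.1]
[750.5 103.2  48. ] [727.   78.7  68. ] [nan nan nan]
[701.5 103.   48. ] [679.5  78.4  68. ] [703.1 107.8  45. ]
plate top ends [ 432.5 -160.9  142. ] [ 362.2 -159.5  142. ]
plate top ends [ 431.8 -233.6  112. ] [ 361.  -231.7  112. ]
eye ray at z97 [ 396.6 -160.    97. ]
tagtop side [ 357.2 -162.4  142. ]
tagtop side [ 430.  -161.9  142. ]
rack [array([ 439.9, -128. ,   47. ]), array([ 439.2, -255.1,   47. ]), array([ 353.4, -252.7,   47. ]), array([ 354. , -126.7,   47. ])]
post top (array([485.8, 146.2, 169.7]), np.float64(1.4831610261581274))
```

```bash
python3 -m pendant --help | head -40; cat >o.py <<'E'
from cell import *
import numpy as np
from scipy.spatial.transform import Rotation as R
np.set_printoptions(precision=3,suppress=True)
s=observe();M=R.from_rotvec(s["tcp_rot"]).as_matrix()
print("t",round(s["t"],2),"tcp",s["tcp_pos"].round(1),"tip",(s["tcp_pos"]+190*M[:,2]).round(1),"w",round(s["width"],3),"g",round(s["grip_force"],1),"F",s["contact_force"].round(1))
print("axes x,y,z",M[:,0],M[:,1],M[:,2],"q",s["joint_pos"])
E
python3 -m pendant '[[40,0,-20,0],[80,0,-50,0],[120,0,-80,0],[160,0,-110,0],[200,0,-140,0],[240,0,-170,0],[260,0,-200,0],[260,0,-240,0]]' -1; python3 o.py
```

```text
t: 0.9
tcp_pos: [-3.7, 700.8, 643.2]
tcp_rot: [-0.586, -3.085, 0.008]
contact_force: [1.0, 0.8, -0.1]
width: 0.324
grip_force: 0.0
t 0.9 tcp [ -3.7 700.8 643.2] tip [ -4.1 699.9 453.2] w 0.324 g 0.0 F [ 1.   0.8 -0.1]
axes x,y,z [-0.93   0.367  0.   ] [ 0.367  0.93  -0.005] [-0.002 -0.005 -1.   ] q [-1.583  0.457 -0.067  1.094  0.027  1.596 -0.447]invalid input: not JSON, or not a number
```

```bash
python3 -m pendant '[[0,0,-40,0],[0,0,-80,0],[0,0,-120,0],[0,0,-160,0],[0,0,-200,0],[0,0,-240,0],[0,0,-280,0],[0,0,-300,0]]'; python3 o.py
```

```text
t: 1.7
tcp_pos: [23.0, 573.0, 909.4]
tcp_rot: [-0.634, -2.973, -0.362]
contact_force: [0.2, -0.3, 1.2]
width: 0.004
grip_force: 0.0
t 1.7 tcp [ 23.  573.  909.4] tip [ 17.5 619.8 725.3] w 0.004 g 0.0 F [ 0.2 -0.3  1.2]
axes x,y,z [-0.911  0.392  0.127] [0.411 0.886 0.213] [-0.029  0.246 -0.969] q [-1.889  0.247  0.481  0.83  -0.182  1.842 -0.355]
```

```bash
python3 -m pendant '[[0,40,0,0],[0,80,0,0],[0,120,0,0],[0,160,0,0],[0,200,0,0],[0,240,0,0],[0,280,0,0],[0,300,0,0]]'; python3 o.py
```

```text
t: 2.5
tcp_pos: [101.7, 728.0, 842.8]
tcp_rot: [-0.614, -2.969, -0.388]
contact_force: [0.3, 0.6, -0.4]
width: 0.007
grip_force: 0.0
t 2.5 tcp [101.7 728.  842.8] tip [ 95.6 778.  659.6] w 0.007 g 0.0 F [ 0.3  0.6 -0.4]
axes x,y,z [-0.916  0.379  0.134] [0.4   0.887 0.229] [-0.032  0.263 -0.964] q [-1.501  0.593  0.118  0.448 -0.145  1.842 -0.305]
```

```bash
python3 -m pendant '[[0,0,50,0],[0,0,100,0],[0,0,150,0],[0,0,200,0],[0,0,250,0],[0,0,250,0],[0,0,250,0],[0,0,250,0]]'; python3 o.py
```

```text
t: 3.3
tcp_pos: [93.4, 792.7, 608.0]
tcp_rot: [-0.613, -2.966, -0.4]
contact_force: [-0.2, 0.1, 0.2]
width: 0.007
grip_force: 0.0
t 3.3 tcp [ 93.4 792.7 608. ] tip [ 87.4 844.2 425.1] w 0.007 g 0.0 F [-0.2  0.1  0.2]
axes x,y,z [-0.916  0.378  0.136] [0.4   0.885 0.236] [-0.031  0.271 -0.962] q [-1.535  0.584  0.094  0.984 -0.116  1.306 -0.285]
```

```bash
python3 -m pendant '[[0,0,-50,0],[0,0,-100,0],[0,0,-150,0],[0,0,-200,0],[0,0,-250,0],[0,0,-300,0],[0,0,-350,0],[0,0,-400,0]]'; python3 o.py;python3 -m pendant '[[0,0,-50,0],[0,0,-100,0],[0,0,-150,0],[0,0,-200,0],[0,0,-250,0],[0,0,-300,0],[0,0,-350,0],[0,0,-400,0]]'; python3 o.py
```

```text
t: 4.1
tcp_pos: [97.9, 653.0, 908.6]
tcp_rot: [-0.612, -2.95, -0.48]
contact_force: [-0.9, -0.5, -0.2]
width: 0.007
grip_force: 0.0
t 4.1 tcp [ 97.9 653.  908.6] tip [ 93.2 714.1 728.8] w 0.007 g 0.0 F [-0.9 -0.5 -0.2]
axes x,y,z [-0.915  0.373  0.151] [0.402 0.87  0.285] [-0.025  0.322 -0.946] q [-1.499  0.443  0.099  0.534 -0.121  1.843 -0.306]
t: 4.9
tcp_pos: [87.8, 503.0, 976.7]
tcp_rot: [-0.611, -2.929, -0.563]
contact_force: [-0.7, -0.6, -0.5]
width: 0.002
grip_force: 0.0
t 4.9 tcp [ 87.8 503.  976.7] tip [ 84.1 574.1 800.5] w 0.002 g 0.0 F [-0.7 -0.6 -0.5]
axes x,y,z [-0.915  0.367  0.167] [0.403 0.852 0.335] [-0.019  0.374 -0.927] q [-1.507  0.156  0.086  0.765 -0.09   1.842 -0.306]
```

```bash
python3 -m pendant '[[8,16,-46,0],[16,32,-92,0],[24,48,-138,0],[32,64,-184,0],[40,80,-230,0],[48,96,-276,0],[56,112,-322,0],[64,128,-368,0]]'; python3 o.py
```

```text
t: 5.7
tcp_pos: [72.4, 449.4, 1004.7]
tcp_rot: [-0.608, -2.907, -0.64]
contact_force: [-0.3, 0.4, -0.2]
width: 0.003
grip_force: 0.0
t 5.7 tcp [  72.4  449.4 1004.7] tip [ 69.6 529.7 832.6] w 0.003 g 0.0 F [-0.3  0.4 -0.2]
axes x,y,z [-0.915  0.36   0.183] [0.404 0.832 0.381] [-0.015  0.423 -0.906] q [-1.638  0.06   0.198  0.808 -0.084  1.842 -0.325]
```

```bash
python3 -m pendant '[[9,19,-45,0],[18,38,-90,0],[27,57,-135,0],[36,76,-180,0],[45,95,-225,0],[54,114,-270,0],[63,133,-315,0],[72,152,-360,0]]'; python3 o.py;python3 -m pendant '[[9,19,-45,0],[18,38,-90,0],[27,57,-135,0],[36,76,-180,0],[45,95,-225,0],[54,114,-270,0],[63,133,-315,0],[72,152,-360,0]]'; python3 o.py
```

```text
t: 6.5
tcp_pos: [61.0, 406.9, 1031.5]
tcp_rot: [-0.602, -2.878, -0.728]
contact_force: [-0.0, 1.2, -0.0]
width: 0.007
grip_force: 0.0
t 6.5 tcp [  61.   406.9 1031.5] tip [ 58.8 497.6 864.5] w 0.007 g 0.0 F [-0.   1.2 -0. ]
axes x,y,z [-0.915  0.35   0.202] [0.404 0.806 0.433] [-0.011  0.477 -0.879] q [-1.697 -0.004  0.211  0.809 -0.053  1.842 -0.355]
t: 7.3
tcp_pos: [51.7, 361.6, 1055.4]
tcp_rot: [-0.6, -2.847, -0.814]
contact_force: [0.7, -0.2, 0.2]
width: 0.007
grip_force: 0.0
t 7.3 tcp [  51.7  361.6 1055.4] tip [ 50.5 462.3 894.3] w 0.007 g 0.0 F [ 0.7 -0.2  0.2]
axes x,y,z [-0.914  0.341  0.22 ] [0.405 0.777 0.482] [-0.006  0.53  -0.848] q [-1.114 -0.038 -0.347  0.779 -0.078  1.842 -0.352]
```

```bash
python3 -m pendant '[[11,23,-42,0],[22,46,-85,0],[33,69,-127,0],[44,92,-170,0],[55,115,-212,0],[66,138,-255,0],[77,161,-297,0],[88,184,-340,0]]'; python3 o.py;python3 -m pendant '[[11,23,-42,0],[22,46,-85,0],[33,69,-127,0],[44,92,-170,0],[55,115,-212,0],[66,138,-255,0],[77,161,-297,0],[88,184,-340,0]]'; python3 o.py
```

```text
t: 8.1
tcp_pos: [41.0, 334.8, 1078.0]
tcp_rot: [-0.594, -2.813, -0.897]
contact_force: [-0.3, -0.2, -0.4]
width: 0.007
grip_force: 0.0
t 8.1 tcp [  41.   334.8 1078. ] tip [ 40.3 444.9 923.2] w 0.007 g 0.0 F [-0.3 -0.2 -0.4]
axes x,y,z [-0.914  0.328  0.238] [0.405 0.746 0.529] [-0.004  0.58  -0.815] q [-1.155 -0.066 -0.31   0.746 -0.085  1.841 -0.364]
t: 8.9
tcp_pos: [31.7, 301.5, 1098.8]
tcp_rot: [-0.587, -2.777, -0.979]
contact_force: [-0.0, -0.8, -0.3]
width: 0.008
grip_force: 0.0
t 8.9 tcp [  31.7  301.5 1098.8] tip [ 31.4 420.7 950.8] w 0.008 g 0.0 F [-0.  -0.8 -0.3]
axes x,y,z [-0.914  0.315  0.255] [0.405 0.712 0.573] [-0.001  0.627 -0.779] q [-1.219 -0.104 -0.249  0.723 -0.09   1.842 -0.376]
```

```bash
cat >g.py <<'E'
import sys
exec(open("o.py").read())
w=np.array(eval(sys.argv[1]))
if len(sys.argv)>2: w=w-(s["tcp_pos"]+float(sys.argv[2])*M[:,2])   # target of point L ahead of TCP
print("tool shift",(M.T@w).round(0),"dist",np.linalg.norm(w).round(0),"per-row/8",(M.T@w/8).round(1))
E
python3 g.py "(218,99,-299)"
```

```text
t 8.9 tcp [  31.7  301.5 1098.8] tip [ 31.4 420.7 950.8] w 0.008 g 0.0 F [-0.  -0.8 -0.3]
axes x,y,z [-0.914  0.315  0.255] [0.405 0.712 0.573] [-0.001  0.627 -0.779] q [-1.219 -0.104 -0.249  0.723 -0.09   1.842 -0.376]
tool shift [-244.  -12.  295.] dist 383.0 per-row/8 [-30.6  -1.6  36.8]
```

```bash
python3 -m pendant '[[-30,-2,37,8],[-61,-3,74,16],[-92,-5,111,24],[-122,-6,148,33],[-153,-8,184,41],[-183,-9,221,49],[-214,-11,258,57],[-244,-12,295,66]]'; python3 g.py "(440,100,600)" 0
```

```text
t: 9.7
tcp_pos: [250.6, 401.3, 798.2]
tcp_rot: [-1.827, -1.832, -0.645]
contact_force: [0.3, 2.0, 0.6]
width: 0.004
grip_force: 0.0
t 9.7 tcp [250.6 401.3 798.2] tip [250.5 520.5 650.3] w 0.004 g 0.0 F [0.3 2.  0.6]
axes x,y,z [-0.002  0.779  0.627] [1.    0.002 0.001] [-0.001  0.627 -0.779] q [-0.973 -0.124 -0.006  1.515 -0.389  1.189 -0.935]
tool shift [-359.  189.  -35.] dist 407.0 per-row/8 [-44.9  23.6  -4.4]
```

```bash
python3 -m pendant '[[-44,23,-4,0],[-88,46,-9,0],[-132,69,-13,0],[-176,92,-17,0],[-220,115,-22,0],[-264,140,-26,0],[-310,165,-31,0],[-352,186,-35,0]]'; python3 g.py "(540,-180,400)" 0
```

```text
t: 10.5
tcp_pos: [438.7, 105.3, 606.6]
tcp_rot: [-1.822, -1.838, -0.649]
contact_force: [1.3, 0.5, -1.0]
width: 0.004
grip_force: 0.0
t 10.5 tcp [438.7 105.3 606.6] tip [438.6 224.7 458.8] w 0.004 g 0.0 F [ 1.3  0.5 -1. ]
axes x,y,z [-0.009  0.778  0.628] [1.    0.007 0.005] [-0.001  0.628 -0.778] q [-0.737 -0.091  0.587  1.879 -0.65   1.289  0.031]
tool shift [-353.   98.  -19.] dist 367.0 per-row/8 [-44.1  12.3  -2.3]
```

```bash
python3 -m pendant '[[-44,12,-2,0],[-88,25,-5,0],[-132,37,-7,0],[-176,49,-10,0],[-220,61,-12,0],[-264,74,-14,0],[-308,86,-17,0],[-353,98,-19,0]]'; python3 g.py "(624,-170,70)" 190
```

```text
t: 11.3
tcp_pos: [539.9, -180.0, 399.7]
tcp_rot: [-1.821, -1.838, -0.647]
contact_force: [0.5, 0.0, 1.6]
width: 0.007
grip_force: 0.0
t 11.3 tcp [ 539.9 -180.   399.7] tip [539.6 -60.8 251.7] w 0.007 g 0.0 F [0.5 0.  1.6]
axes x,y,z [-0.009  0.779  0.627] [1.    0.008 0.004] [-0.002  0.627 -0.779] q [-0.202  0.529  0.827  1.797 -0.902  1.546  0.946]
tool shift [-200.   83.   73.] dist 228.0 per-row/8 [-25.   10.4   9.1]
```

```bash
python3 -m pendant '[[-35,12,2,0],[-70,24,6,0],[-105,36,12,0],[-140,48,22,0],[-170,60,38,0],[-190,74,58,0],[-200,83,73,0],[-200,83,73,0]]'; python3 g.py "(624,-170,31)" 190; python3 - <<'E'
from h import *
p,d=grab_frame("side");cv2.imwrite("pics/s1.png",p)
E
```

```text
t: 12.1
tcp_pos: [624.1, -286.9, 215.4]
tcp_rot: [-1.819, -1.835, -0.643]
contact_force: [0.4, 0.2, 0.5]
width: 0.004
grip_force: 0.0
t 12.1 tcp [ 624.1 -286.9  215.4] tip [ 623.  -167.4   67.7] w 0.004 g 0.0 F [0.4 0.2 0.5]
axes x,y,z [-0.007  0.777  0.629] [ 1.     0.009 -0.   ] [-0.006  0.629 -0.777] q [ 0.059  0.957  0.703  1.533 -1.064  1.529  1.131]
tool shift [-25.   1.  27.] dist 37.0 per-row/8 [-3.1  0.1  3.4]
```

View pics/s1.png

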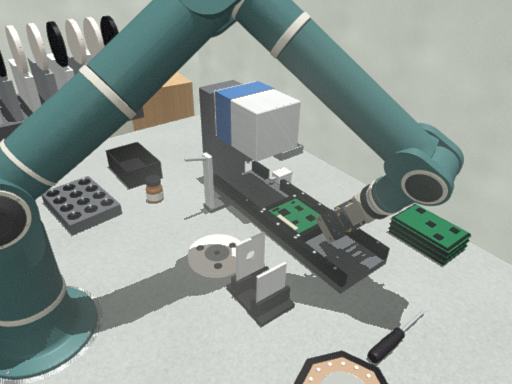

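The side view shows the fingertips at about (332,238), just behind the carrier's tail, and nothing disturbed.

```bash
python3 -m pendant '[[-10,0,12,0],[-25,1,27,0],[-17,1,33,0],[-9,1,39,0],[-2,1,45,0],[10,1,55,0],[22,1,65,0],[34,1,75,0]]'; python3 g.py "(0,100,0)"
```

```text
t: 12.95
tcp_pos: [624.9, -214.0, 183.5]
tcp_rot: [-1.823, -1.84, -0.649]
contact_force: [0.2, -4.6, 3.8]
width: 0.005
grip_force: 2.3
t 12.95 tcp [ 624.9 -214.   183.5] tip [625.1 -95.   35.4] w 0.005 g 2.3 F [ 0.2 -4.6  3.8]
axes x,y,z [-0.009  0.779  0.627] [1.    0.007 0.007] [ 0.001  0.627 -0.779] q [-0.037  0.951  0.669  1.632 -1.127  1.423  1.133]
tool shift [78.  1. 63.] dist 100.0 per-row/8 [9.7 0.1 7.8]
```

```bash
python3 -m pendant '[[7,0,5,0],[14,0,10,0],[21,0,16,0],[28,0,22,0],[34,0,28,0],[40,0,33,0],[45,0,37,0],[48,0,39,0]]'; python3 g.py "(0,100,0)"
```

```text
t: 13.75
tcp_pos: [624.4, -152.0, 181.7]
tcp_rot: [-1.822, -1.839, -0.647]
contact_force: [1.6, -3.9, 1.7]
width: 0.007
grip_force: 2.1
t 13.75 tcp [ 624.4 -152.   181.7] tip [624.1 -32.8  33.7] w 0.007 g 2.1 F [ 1.6 -3.9  1.7]
axes x,y,z [-0.009  0.779  0.627] [1.    0.008 0.005] [-0.001  0.627 -0.779] q [-0.124  0.918  0.648  1.7   -1.162  1.363  1.103]
tool shift [78.  1. 63.] dist 100.0 per-row/8 [9.7 0.1 7.8]
```

```bash
cat >bd.py <<'E'
from h import *
import sys
def board():
    p,d=grab_frame("side")
    b,g,r=[p[...,i].astype(int) for i in range(3)]
    k=((g>r+15)&(g>b+8)).astype(np.uint8);z=np.zeros_like(k);z[150:240,235:335]=k[150:240,235:335]
    z=cv2.morphologyEx(z,cv2.MORPH_CLOSE,np.ones((5,5)))
    Q=np.float32([onz("side",u,v,40)[:2] for v,u in zip(*np.nonzero(z))])
    Q=Q[(Q[:,0]>570)&(Q[:,0]<680)]
    print("board y 1..99%",np.percentile(Q[:,1],[0.5,2,98,99.5]),len(Q))
    cv2.imwrite(f"pics/{sys.argv[1]}.png",cv2.resize(p[130:270,190:390],None,fx=3,fy=3,interpolation=cv2.INTER_CUBIC))
board()
E
python3 bd.py b1
```

```text
board y 1..99% [ -6.25268139  -3.4998443  108.06095154 109.69470619] 507
```

View pics/b1.png

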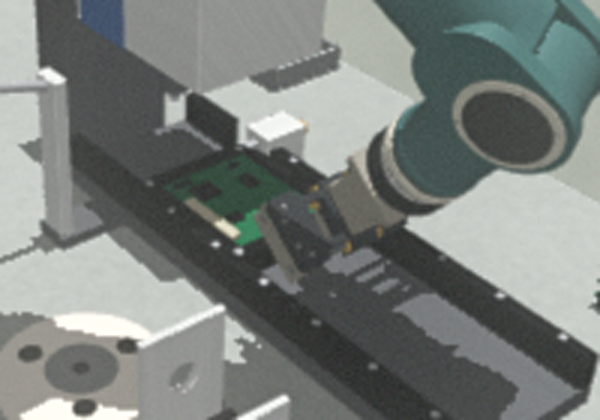

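The crop shows the carrier (board at (165–270,150–240)) heading under the head with the closed fingers behind it at (290,250). The detent block is at (277,128), and the gripper is clear of the head.

```bash
python3 -m pendant '[[4,0,3,0],[8,0,6,0],[12,0,9,0],[16,0,13,0],[20,0,16,0],[24,0,20,0],[28,0,23,0],[32,0,26,0]]'; python3 g.py "(0,100,0)";python3 -m pendant '[[3,0,2,0],[5,0,4,0],[8,0,6,0],[11,0,9,0],[13,0,11,0],[15,0,12,0],[17,0,13,0],[17,0,14,0]]'; python3 g.py "(0,100,0)"
```

```text
t: 14.6
tcp_pos: [623.8, -114.3, 182.3]
tcp_rot: [-1.829, -1.84, -0.646]
contact_force: [1.8, -10.0, 3.6]
width: 0.004
grip_force: 5.2
t 14.6 tcp [ 623.8 -114.3  182.3] tip [624.2   4.1  33.7] w 0.004 g 5.2 F [  1.8 -10.    3.6]
axes x,y,z [-0.007  0.782  0.623] [1.    0.004 0.006] [ 0.002  0.623 -0.782] q [-0.178  0.895  0.634  1.737 -1.184  1.32   1.077]
tool shift [78.  0. 62.] dist 100.0 per-row/8 [9.8 0.  7.8]
t: 15.4
tcp_pos: [623.9, -92.0, 182.1]
tcp_rot: [-1.828, -1.84, -0.646]
contact_force: [1.7, -11.8, 6.0]
width: 0.005
grip_force: 5.8
t 15.4 tcp [623.9 -92.  182.1] tip [624.3  26.6  33.6] w 0.005 g 5.8 F [  1.7 -11.8   6. ]
axes x,y,z [-0.007  0.781  0.624] [1.    0.004 0.006] [ 0.002  0.624 -0.781] q [-0.206  0.884  0.622  1.754 -1.197  1.297  1.062]
tool shift [78.  0. 62.] dist 100.0 per-row/8 [9.8 0.1 7.8]
```

```bash
python3 -m pendant '[[2,0,1,0],[4,0,3,0],[6,0,4,0],[8,0,6,0],[9,0,7,0],[10,0,8,0],[11,0,9,0],[11,0,9,0]]'; python3 g.py "(0,100,0)"
```

```text
t: 16.2
tcp_pos: [623.8, -78.2, 182.1]
tcp_rot: [-1.829, -1.839, -0.647]
contact_force: [1.6, -9.7, 4.8]
width: 0.004
grip_force: 5.2
t 16.2 tcp [623.8 -78.2 182.1] tip [624.3  40.4  33.6] w 0.004 g 5.2 F [ 1.6 -9.7  4.8]
axes x,y,z [-0.007  0.782  0.624] [1.    0.004 0.006] [ 0.003  0.624 -0.782] q [-0.224  0.877  0.614  1.763 -1.205  1.281  1.051]
tool shift [78.  0. 62.] dist 100.0 per-row/8 [9.8 0.  7.8]
```

```bash
python3 -m pendant '[[0.5,0,0.5,0],[1.2,0,1,0],[1.8,0,1.5,0],[2.4,0,2,0],[3,0,2.5,0],[3.6,0,3,0],[4.2,0,3.4,0],[4.7,0,3.7,0]]'; python3 o.py
```

```text
t: 17.0
tcp_pos: [623.8, -71.8, 182.1]
tcp_rot: [-1.828, -1.839, -0.647]
contact_force: [2.7, -8.8, 3.1]
width: 0.005
grip_force: 4.2
t 17.0 tcp [623.8 -71.8 182.1] tip [624.3  46.9  33.7] w 0.005 g 4.2 F [ 2.7 -8.8  3.1]
axes x,y,z [-0.007  0.781  0.624] [1.    0.004 0.006] [ 0.002  0.624 -0.781] q [-0.231  0.874  0.61   1.767 -1.208  1.275  1.047]
```

```bash
python3 -m pendant '[[0.5,0,0.5,0],[1.2,0,1,0],[1.8,0,1.5,0],[2.4,0,2,0],[3,0,2.5,0],[3.6,0,3,0],[4.2,0,3.4,0],[4.7,0,3.7,0]]'; python3 o.py
```

```text
t: 17.8
tcp_pos: [623.9, -64.1, 181.8]
tcp_rot: [-1.825, -1.839, -0.648]
contact_force: [2.5, -6.7, 1.6]
width: 0.004
grip_force: 3.2
t 17.8 tcp [623.9 -64.1 181.8] tip [624.1  54.9  33.7] w 0.004 g 3.2 F [ 2.5 -6.7  1.6]
axes x,y,z [-0.008  0.78   0.626] [1.    0.006 0.006] [ 0.001  0.626 -0.78 ] q [-0.239  0.871  0.604  1.771 -1.212  1.269  1.042]
```

```bash
python3 -m pendant '[[0.4,0,0.3,0],[0.8,0,0.6,0],[1.2,0,0.9,0],[1.6,0,1.2,0],[1.9,0,1.5,0],[2.2,0,1.8,0],[2.4,0,1.9,0],[2.4,0,1.9,0]]'; python3 o.py; python3 - <<'E'
import sys
E
python3 bd.py b2
```

```text
t: 18.6
tcp_pos: [623.7, -63.1, 182.1]
tcp_rot: [-1.829, -1.839, -0.646]
contact_force: [2.4, -10.5, 3.6]
width: 0.006
grip_force: 5.2
t 18.6 tcp [623.7 -63.1 182.1] tip [624.1  55.4  33.6] w 0.006 g 5.2 F [  2.4 -10.5   3.6]
axes x,y,z [-0.007  0.782  0.624] [1.    0.004 0.006] [ 0.002  0.624 -0.782] q [-0.242  0.87   0.604  1.773 -1.212  1.264  1.039]
board y 1..99% [ 85.56925964  89.13425446 196.22966003 197.60041046] 301
```

View pics/b2.png

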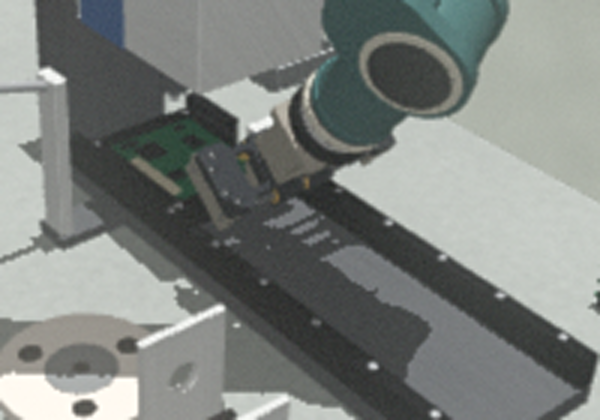

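The crop shows the carrier under the head with the board's leading edge near (115,145). The fingers are at (215,190), clear below the head. I'll add one small push to tell a hard stop from stick-slip.

```bash
python3 -m pendant '[[0.4,0,0.3,0],[0.8,0,0.6,0],[1.2,0,0.9,0],[1.6,0,1.2,0],[1.6,0,1.2,0],[1.6,0,1.2,0],[1.6,0,1.2,0],[1.6,0,1.2,0]]'; python3 o.py
```

```text
t: 19.45
tcp_pos: [623.5, -62.4, 182.3]
tcp_rot: [-1.831, -1.84, -0.646]
contact_force: [0.9, -13.6, 4.4]
width: 0.005
grip_force: 6.7
t 19.45 tcp [623.5 -62.4 182.3] tip [624.2  55.8  33.6] w 0.005 g 6.7 F [  0.9 -13.6   4.4]
axes x,y,z [-0.006  0.783  0.622] [1.    0.002 0.006] [ 0.003  0.622 -0.783] q [-0.243  0.868  0.604  1.774 -1.212  1.261  1.038]
```

```bash
python3 -m pendant '[[0.4,0,0.3,0],[0.8,0,0.6,0],[1.2,0,0.9,0],[1.6,0,1.2,0],[2,0,1.6,0],[2.4,0,1.9,0],[2.8,0,2.2,0],[2.8,0,2.2,0]]'; python3 g.py "(0,-100,0)"
```

```text
t: 20.25
tcp_pos: [623.3, -60.7, 182.6]
tcp_rot: [-1.835, -1.84, -0.644]
contact_force: [0.3, -17.5, 6.1]
width: 0.003
grip_force: 8.8
t 20.25 tcp [623.3 -60.7 182.6] tip [624.1  57.1  33.5] w 0.003 g 8.8 F [  0.3 -17.5   6.1]
axes x,y,z [-0.004  0.785  0.62 ] [1.    0.001 0.006] [ 0.004  0.62  -0.785] q [-0.247  0.866  0.604  1.777 -1.213  1.256  1.035]
tool shift [-78.  -0. -62.] dist 100.0 per-row/8 [-9.8 -0.  -7.8]
```

Docked: the force rose from 6.7 N to 17.5 N with almost no advance, after the drop and jump of the click. I'm backing out.

```bash
python3 -m pendant '[[-31,0,-25,0],[-63,0,-50,0],[-94,0,-74,0],[-94,-18,-118,8],[-94,-36,-162,16],[-94,-54,-206,24],[-94,-72,-250,32],[-94,-90,-294,40]]' 0.2; python3 g.py "(180,-500,400)" 0
```

```text
t: 21.05
tcp_pos: [534.0, -312.5, 351.8]
tcp_rot: [-2.261, -1.061, -0.372]
contact_force: [0.7, 0.3, -0.8]
width: 0.598
grip_force: 0.0
t 21.05 tcp [ 534.  -312.5  351.8] tip [ 533.3 -192.7  204.4] w 0.598 g 0.0 F [ 0.7  0.3 -0.8]
axes x,y,z [0.64  0.598 0.482] [ 0.768 -0.495 -0.406] [-0.004  0.63  -0.776] q [-0.004  0.749  0.91   1.665 -0.943  1.691  0.476]
tool shift [-316. -199. -154.] dist 403.0 per-row/8 [-39.4 -24.8 -19.3]
```

```bash
python3 -m pendant '[[-39,-25,-19,6],[-78,-50,-38,13],[-117,-75,-57,19],[-156,-100,-77,25],[-195,-125,-96,31],[-234,-150,-115,37],[-275,-174,-135,44],[-316,-199,-154,50]]'; python3 g.py "(0,-600,650)" 0
```

```text
t: 21.85
tcp_pos: [183.3, -499.1, 397.0]
tcp_rot: [-2.459, -0.008, -0.0]
contact_force: [0.4, -0.3, 0.2]
width: 0.598
grip_force: 0.0
t 21.85 tcp [ 183.3 -499.1  397. ] tip [ 182.9 -379.3  249.6] w 0.598 g 0.0 F [ 0.4 -0.3  0.2]
axes x,y,z [1.    0.006 0.002] [ 0.006 -0.776 -0.63 ] [-0.002  0.63  -0.776] q [ 0.43   0.729  1.175  1.778 -0.56   1.814  0.262]
tool shift [-183.  -82. -260.] dist 328.0 per-row/8 [-22.9 -10.3 -32.5]
```

```bash
python3 -m pendant '[[-25,-11,-35,0],[-50,-22,-70,0],[-75,-33,-105,0],[-100,-44,-140,0],[-125,-55,-180,0],[-150,-70,-220,0],[-170,-85,-260,0],[-183,-100,-300,0]]'; python3 g.py "(0,-650,900)" 0
```

```text
t: 22.65
tcp_pos: [67.1, -547.0, 512.1]
tcp_rot: [-2.501, -0.014, -0.017]
contact_force: [-0.7, -0.2, -0.2]
width: 0.6
grip_force: 0.0
t 22.65 tcp [  67.1 -547.   512.1] tip [  68.8 -433.4  359.8] w 0.6 g 0.0 F [-0.7 -0.2 -0.2]
axes x,y,z [1.    0.006 0.016] [ 0.014 -0.801 -0.598] [ 0.009  0.598 -0.801] q [ 1.578  0.39  -0.221  1.543 -0.061  1.842 -0.211]
tool shift [ -62. -150. -373.] dist 407.0 per-row/8 [ -7.7 -18.8 -46.6]
```

```bash
for i in 1; do python3 -m pendant '[[0,-14,-48,0],[0,-28,-96,0],[0,-42,-144,0],[0,-56,-192,0],[0,-70,-240,0],[0,-84,-288,0],[0,-98,-336,0],[0,-112,-384,0]]'; done; python3 o.py; python3 -m pendant '[[0,-30,-40,0],[0,-60,-80,0],[0,-90,-120,0],[0,-120,-160,0],[0,-150,-200,0],[0,-180,-240,0],[0,-210,-280,0],[0,-240,-320,0]]';python3 o.py
```

```text
t: 23.45
tcp_pos: [52.5, -495.1, 573.2]
tcp_rot: [-2.597, -0.003, -0.055]
contact_force: [-0.5, -0.2, -0.7]
width: 0.601
grip_force: 0.0
t 23.45 tcp [  52.5 -495.1  573.2] tip [  59.8 -396.7  410.8] w 0.601 g 0.0 F [-0.5 -0.2 -0.7]
axes x,y,z [ 0.999 -0.009  0.04 ] [ 0.013 -0.855 -0.518] [ 0.039  0.518 -0.855] q [ 1.893  0.275 -0.575  1.584 -0.032  1.842 -0.273]
t: 24.25
tcp_pos: [63.5, -420.7, 618.7]
tcp_rot: [-2.662, 0.004, -0.111]
contact_force: [-0.8, 0.5, 0.5]
width: 0.601
grip_force: 0.0
t 24.25 tcp [  63.5 -420.7  618.7] tip [  78.6 -333.6  450.6] w 0.601 g 0.0 F [-0.8  0.5  0.5]
axes x,y,z [ 0.997 -0.022  0.078] [ 0.016 -0.888 -0.459] [ 0.08   0.458 -0.885] q [ 2.293  0.14  -0.982  1.661 -0.092  1.841 -0.289]
```

```bash
python3 -m pendant '[[0,10,-48,0],[0,20,-96,0],[0,30,-144,0],[0,40,-192,0],[0,50,-240,0],[0,60,-288,0],[0,70,-336,0],[0,80,-384,0]]'; python3 o.py
```

```text
t: 25.05
tcp_pos: [62.7, -493.4, 636.8]
tcp_rot: [-2.721, 0.012, -0.132]
contact_force: [-0.3, -0.7, -0.2]
width: 0.6
grip_force: 0.0
t 25.05 tcp [  62.7 -493.4  636.8] tip [  80.6 -416.6  463.9] w 0.6 g 0.0 F [-0.3 -0.7 -0.2]
axes x,y,z [ 0.995 -0.028  0.091] [ 0.011 -0.914 -0.405] [ 0.094  0.404 -0.91 ] q [ 2.054  0.247 -0.781  1.493 -0.045  1.842 -0.327]
```

```bash
python3 -m pendant '[[-8,-2,-49,0],[-16,-4,-98,0],[-24,-6,-147,0],[-32,-8,-196,0],[-40,-10,-245,0],[-48,-12,-294,0],[-56,-14,-343,0],[-64,-16,-392,0]]'; python3 o.py; python3 -m pendant '[[-8,2,-49,0],[-16,4,-98,0],[-24,6,-147,0],[-32,8,-196,0],[-40,10,-245,0],[-48,12,-294,0],[-56,14,-343,0],[-64,16,-392,0]]'; python3 o.py
```

```text
t: 25.85
tcp_pos: [22.2, -502.4, 656.6]
tcp_rot: [-2.781, 0.026, -0.151]
contact_force: [-0.7, 0.4, 0.2]
width: 0.602
grip_force: 0.0
t 25.85 tcp [  22.2 -502.4  656.6] tip [  42.8 -436.4  479.7] w 0.602 g 0.0 F [-0.7  0.4  0.2]
axes x,y,z [ 0.994 -0.037  0.102] [ 0.001 -0.937 -0.349] [ 0.108  0.347 -0.931] q [ 2.004  0.209 -0.614  1.458 -0.055  1.841 -0.214]
t: 26.65
tcp_pos: [-18.9, -516.7, 675.8]
tcp_rot: [-2.84, 0.031, -0.162]
contact_force: [-0.5, 0.3, -0.4]
width: 0.601
grip_force: 0.0
t 26.65 tcp [ -18.9 -516.7  675.8] tip [   2.8 -461.4  495.3] w 0.601 g 0.0 F [-0.5  0.3 -0.4]
axes x,y,z [ 0.993 -0.038  0.108] [-0.005 -0.956 -0.293] [ 0.114  0.291 -0.95 ] q [ 1.911  0.196 -0.411  1.408 -0.061  1.842 -0.105]
```

```bash
python3 -m pendant '[[0,3,-49,0],[0,6,-98,0],[0,9,-147,0],[0,12,-196,0],[0,15,-245,0],[0,18,-294,0],[0,21,-343,0],[0,24,-392,0]]'; python3 -m pendant '[[0,3,-49,0],[0,6,-98,0],[0,9,-147,0],[0,12,-196,0],[0,15,-245,0],[0,18,-294,0],[0,21,-343,0],[0,24,-392,0]]' >/dev/null; python3 o.py;  python3 -m pendant '[[0,3,-49,0],[0,6,-98,0],[0,9,-147,0],[0,12,-196,0],[0,15,-245,0],[0,18,-294,0],[0,21,-343,0],[0,24,-392,0]]' >/dev/null; python3 o.py;python3 g.py "(396,-161,250)" 190
```

```text
t: 27.45
tcp_pos: [-23.5, -523.0, 702.5]
tcp_rot: [-2.9, 0.038, -0.172]
contact_force: [0.6, -1.2, 0.1]
width: 0.6
grip_force: 0.0
t 28.25 tcp [ -29.2 -518.1  731.2] tip [  -5.4 -485.6  545.5] w 0.601 g 0.0 F [ 0.4  0.9 -0.3]
axes x,y,z [ 0.992 -0.041  0.12 ] [-0.02  -0.984 -0.175] [ 0.125  0.171 -0.977] q [ 1.967  0.175 -0.452  1.308 -0.061  1.841 -0.098]
t 29.05 tcp [ -35.4 -505.   761. ] tip [ -10.8 -484.2  573.7] w 0.602 g 0.0 F [-0.3 -0.1 -0.3]
axes x,y,z [ 0.991 -0.042  0.125] [-0.028 -0.993 -0.114] [ 0.129  0.109 -0.986] q [ 2.07   0.15  -0.547  1.276 -0.059  1.842 -0.094]
t 29.05 tcp [ -35.4 -505.   761. ] tip [ -10.8 -484.2  573.7] w 0.602 g 0.0 F [-0.3 -0.1 -0.3]
axes x,y,z [ 0.991 -0.042  0.125] [-0.028 -0.993 -0.114] [ 0.129  0.109 -0.986] q [ 2.07   0.15  -0.547  1.276 -0.059  1.842 -0.094]
tool shift [ 349. -295.  407.] dist 612.0 per-row/8 [ 43.6 -36.9  50.9]
```

```bash
python3 -m pendant '[[0,3,-49,0],[0,6,-98,0],[0,9,-147,0],[0,12,-196,0],[0,15,-245,0],[0,18,-294,0],[0,21,-343,0],[0,24,-392,0]]' >/dev/null; python3 g.py "(396,-161,250)" 190; python3 - <<'E'
from h import *
np.set_printoptions(precision=1,suppress=True,linewidth=250)
s=np.load("side0.npz");t=np.load("top0.npz")
S=xyz("side",s["d"]);W=xyz("top",t["d"])
g=s["p"].astype(int).sum(2)
print(g[154:166,180:212])
m=(S[...,2]>140)&(S[...,2]<200)&(S[...,0]<475)&(S[...,1]>100)&(S[...,1]<200)
print("side peg depth pts",len(S[m]));q=S[m]
if len(q)>5:
    for a,b in((415,430),(430,445),(445,460),(460,475)):
        k=q[(q[:,0]>=a)&(q[:,0]<b)]
        if len(k):print(a,len(k),np.median(k,0))
m=(W[...,2]>140)&(W[...,2]<200)&(W[...,0]<475)&(W[...,1]>100)&(W[...,1]<200)
q=W[m];print("top pts",len(q),q.min(0),q.max(0),np.median(q,0))
for a,b in((410,430),(430,445),(445,460),(460,475)):
    k=q[(q[:,0]>=a)&(q[:,0]<b)]
    if len(k):print(a,len(k),np.median(k,0))
m=(W[...,2]>168)&(W[...,2]<180)&(W[...,0]>472)&(W[...,0]<500)&(W[...,1]>100)&(W[...,1]<200)
q=W[m];print("post",len(q),q.min(0),q.max(0),q.mean(0))
E
```

```text
t 29.85 tcp [ -41.8 -485.6  790.7] tip [ -16.5 -476.7  602.6] w 0.598 g 0.0 F [-0.3 -0.5 -0. ]
axes x,y,z [ 0.99  -0.042  0.131] [-0.036 -0.998 -0.052] [ 0.133  0.047 -0.99 ] q [ 2.259  0.125 -0.728  1.248 -0.054  1.842 -0.091]
tool shift [ 349. -312.  419.] dist 628.0 per-row/8 [ 43.6 -39.   52.3]
[[531 532 540 539 534 530 533 532 536 538 534 529 532 536 530 534 542 540 541 540 528 522 526 639 658 676 678 660 592 429 262 200]
 [535 534 530 535 532 530 531 532 535 540 538 535 534 532 535 534 541 540 542 528 536 527 428 432 518 664 674 671 672 665 499 325]
 [531 535 530 535 532 529 540 539 538 538 541 539 533 530 542 532 535 534 527 501 531 519 451 420 451 583 646 659 669 671 653 542]
 [534 544 539 539 529 499 545 540 540 541 543 537 533 541 556 541 536 534 526 520 517 519 508 505 495 459 485 569 653 641 589 429]
 [534 539 537 537 498 516 588 512 496 495 488 490 483 488 477 471 466 468 454 454 451 443 436 432 424 404 360 398 443 419 400 354]
 [528 529 538 524 441 422 457 422 408 398 393 391 383 369 361 355 344 338 337 329 323 309 319 315 307 317 344 361 372 371 369 350]
 [530 534 532 
[... 449 characters left out ...]
542 546 543 544 542 488 372 365 360 356 360 393 379 372 360]
 [541 539 542 552 543 543 538 539 535 538 542 538 534 531 531 538 537 542 545 545 543 533 463 371 355 361 352 355 388 371 377 363]
 [541 538 543 548 545 539 534 533 534 531 536 539 538 535 543 544 540 538 540 549 554 556 526 377 358 358 361 363 393 371 373 368]]
side peg depth pts 78
415 15 [424.1 143.8 180.5]
430 22 [437.5 145.2 176.6]
445 21 [452.1 144.  171.8]
460 20 [466.8 143.6 168.3]
top pts 79 [423.4 141.8 168.8] [473.1 152.5 185.5] [449.2 146.4 177.4]
410 12 [425.9 147.4 182.3]
430 23 [438.7 146.2 179.8]
445 24 [453.1 146.2 176.5]
460 20 [467.6 147.2 172.6]
post 67 [472.5 133.  168.5] [491.2 162.  177.6] [484.4 147.2 173. ]
```

```bash
python3 -m pendant '[[26,-23,31,0],[52,-46,62,0],[78,-70,93,0],[105,-94,125,0],[131,-117,157,0],[157,-140,188,0],[183,-163,220,0],[209,-186,251,0]]'; python3 g.py "(396,-161,165)" 190
```

```text
t: 30.65
tcp_pos: [206.5, -295.9, 578.1]
tcp_rot: [-3.086, 0.062, -0.202]
contact_force: [0.3, -1.3, 0.2]
width: 0.599
grip_force: 0.0
t 30.65 tcp [ 206.5 -295.9  578.1] tip [ 231.5 -287.3  389.9] w 0.599 g 0.0 F [ 0.3 -1.3  0.2]
axes x,y,z [ 0.991 -0.043  0.129] [-0.037 -0.998 -0.05 ] [ 0.131  0.045 -0.99 ] q [ 2.112 -0.287 -0.915  1.945 -0.372  1.385 -0.323]
tool shift [ 128. -121.  250.] dist 306.0 per-row/8 [ 16.1 -15.1  31.3]
```

```bash
python3 -m pendant '[[18,-17,31,0],[36,-34,62,-0.5],[54,-51,95,-1],[72,-68,128,-1.5],[90,-85,161,-2],[107,-101,195,-2.4],[121,-114,230,-2.4],[128,-121,250,-2.4]]'; python3 g.py "(396,-161,118)" 190
```

```text
t: 31.45
tcp_pos: [331.2, -152.6, 386.0]
tcp_rot: [-3.1, 0.006, -0.239]
contact_force: [-0.4, 0.8, 0.2]
width: 0.599
grip_force: 0.0
t 31.45 tcp [ 331.2 -152.6  386. ] tip [ 360.4 -146.5  198.4] w 0.599 g 0.0 F [-0.4  0.8  0.2]
axes x,y,z [ 0.988 -0.006  0.153] [-0.001 -0.999 -0.033] [ 0.153  0.032 -0.988] q [ 2.225 -0.307 -1.569  2.24  -0.568  0.874 -0.571]
tool shift [23. 17. 84.] dist 89.0 per-row/8 [ 2.9  2.1 10.5]
```

```bash
python3 -m pendant '[[12,6,2,0],[24,12,6,0],[28,17,14,0],[28,17,24,0],[28,17,30,0],[28,17,30,0],[28,17,30,0],[28,17,30,0]]'; python3 g.py "(396,-161,118)" 190
```

```text
t: 32.25
tcp_pos: [335.1, -152.9, 387.1]
tcp_rot: [-3.11, -0.0, -0.272]
contact_force: [0.7, 0.7, -0.3]
width: 0.601
grip_force: 0.0
t 32.25 tcp [ 335.1 -152.9  387.1] tip [ 368.1 -149.1  200. ] w 0.601 g 0.0 F [ 0.7  0.7 -0.3]
axes x,y,z [ 0.985 -0.002  0.174] [ 0.002 -1.    -0.02 ] [ 0.174  0.02  -0.985] q [ 2.219 -0.307 -1.568  2.239 -0.579  0.853 -0.564]
tool shift [13. 14. 85.] dist 87.0 per-row/8 [ 1.7  1.7 10.7]
```

```bash
cat >fk.py <<'E'
import numpy as np
from scipy.spatial.transform import Rotation as R
from scipy.optimize import least_squares
D=[([-1.232,.468,-.012,1.603,.006,1.071,-.056],[242.2,603,403.7],[-.596,-3.084,.003]),
([-1.583,.457,-.067,1.094,.027,1.596,-.447],[-3.7,700.8,643.2],[-.586,-3.085,.008]),
([-1.889,.247,.481,.83,-.182,1.842,-.355],[23,573,909.4],[-.634,-2.973,-.362]),
([-1.501,.593,.118,.448,-.145,1.842,-.305],[101.7,728,842.8],[-.614,-2.969,-.388]),
([-1.535,.584,.094,.984,-.116,1.306,-.285],[93.4,792.7,608],[-.613,-2.966,-.4]),
([-1.219,-.104,-.249,.723,-.09,1.842,-.376],[31.7,301.5,1098.8],[-.587,-2.777,-.979]),
([-.973,-.124,-.006,1.515,-.389,1.189,-.935],[250.6,401.3,798.2],[-1.827,-1.832,-.645]),
([-.737,-.091,.587,1.879,-.65,1.289,.031],[438.7,105.3,606.6],[-1.822,-1.838,-.649]),
([-.202,.529,.827,1.797,-.902,1.546,.946],[539.9,-180,399.7],[-1.821,-1.838,-.647]),
([.059,.957,.703,1.533,-1.064,1.529,1.131],[624.1,-286.9,215.4],[-1.819,-1.835,-.643]),
([-.004,.749,.91,1.665,-.943,1.691,.476],[534,-312.5,351.8],[-2.261,-1.061,-.372]),
([.43,.729,1.175,1.778,-.56,1.814,.262],[183.3,-499.1,397],[-2.459,-.008,0]),
([2.293,.14,-.982,1.661,-.092,1.841,-.289],[63.5,-420.7,618.7],[-2.662,.004,-.111]),
([2.112,-.287,-.915,1.945,-.372,1.385,-.323],[206.5,-295.9,578.1],[-3.086,.062,-.202]),
([2.225,-.307,-1.569,2.24,-.568,.874,-.571],[331.2,-152.6,386],[-3.1,.006,-.239])]
Q=np.array([d[0] for d in D]);P=np.array([d[1] for d in D]);V=R.from_rotvec([d[2] for d in D])
z=lambda a:R.from_rotvec([0,0,a]);y=lambda a:R.from_rotvec([0,a,0])
def fk(q,p,sg):
    d1,L1,L2,L3,a,b,c,w=p[:8]
    r=z(sg[0]*q[0]);t=np.array([0,0,d1]);r=r*y(q[1])*z(sg[1]*q[2]);t=t+r.apply([a,0,L1]);r=r*y(q[3]);t=t+r.apply([b,0,0])
    r=r*z(sg[2]*q[4]);t=t+r.apply([0,0,L2]);r=r*y(q[5]);t=t+r.apply([c,0,L3]);return t,r*z(sg[3]*q[6]+w)
def fit():
    import itertools
    best=None
    for sg in itertools.product([-1,1],repeat=3):
        sg=(-1,)+sg
        f=lambda p:np.concatenate([np.r_[fk(q,p,sg)[0]-t,300*(fk(q,p,sg)[1].inv()*v).as_rotvec()] for q,t,v in zip(Q,P,V)])
        for w in(0,1.57,3.14):
            o=least_squares(f,[350,400,400,150,0,0,0,w],loss="soft_l1",f_scale=5)
            if best is None or o.cost<best[0]:best=(o.cost,sg,o.x,f(o.x))
    return best
if __name__=="__main__":
    c,sg,p,r=fit();print(c,sg,p.round(2),abs(r.reshape(-1,6)).max(0).round(1));np.savez("fk.npz",sg=sg,p=p)
E
python3 fk.py
```

```text
1674.9699707693248 (-1, -1, -1, -1) [277.48 532.01 478.47  93.6    8.09  23.7   12.37 171.22] [34.1 38.8  8.7  0.5  0.4  0.3]
```

```bash
python3 - <<'E'
s=open('fk.py').read()
i=s.index("def fk");j=s.index("def fit")
s=s[:i]+'''def fk(q,p,sg):
    r=z(sg[0]*q[0]);t=np.array([0,0,p[0]]);t=t+r.apply([p[8],p[9],0]);r=r*y(q[1]);t=t+r.apply([0,p[10],0]);r=r*z(sg[1]*q[2]);t=t+r.apply([p[4],p[11],p[1]])
    r=r*y(q[3]);t=t+r.apply([p[5],p[12],0]);r=r*z(sg[2]*q[4]);t=t+r.apply([p[13],p[14],p[2]]);r=r*y(q[5]);t=t+r.apply([p[6],p[15],p[3]]);return t,r*z(sg[3]*q[6]+p[7])
'''+s[j:]
s=s.replace("itertools.product([-1,1],repeat=3)","[(-1,-1,-1)]").replace("(0,1.57,3.14)","(171.22,)").replace("0,0,0,w]","0,0,0,w]+[0]*8").replace('zip(Q,P,V)])','zip(Q,P,V)]+[p[4:]*[.03,.03,.03,0]+0 if 0 else .03*np.delete(p,[0,1,2,3,7])])').replace("r.reshape(-1,6)","r[:6*len(Q)].reshape(-1,6)")
open('fk.py','w').write(s)
E
python3 fk.py
```

```text
1.2070593422185527 (-1, -1, -1, -1) [ 3.0612e+02  5.2055e+02  4.7278e+02  1.3981e+02 -7.0000e-02 -1.4000e-01
  2.6000e-01  1.7122e+02 -1.0000e-02 -1.4480e+01 -1.4480e+01 -2.2700e+00
 -2.2700e+00  3.4000e-01 -4.0000e-02 -3.0000e-02] [0.3 0.3 0.3 0.5 0.4 0.3]
```

```bash
cat >ik.py <<'E'
from fk import *
f=np.load("fk.npz");sg=f["sg"];p=f["p"]
LO=np.array([-2.53,-.31,-1.57,.28,-1.29,.15,-2.92]);HI=np.array([2.53,2.02,1.55,2.44,4.43,1.84,2.92])
def sol(q0,t,r,reg=3.):
    g=lambda q:np.r_[(fk(q,p,sg)[0]-t),300*(fk(q,p,sg)[1].inv()*r).as_rotvec(),reg*(q-q0)]
    o=least_squares(g,np.clip(q0,LO+1e-3,HI-1e-3),bounds=(LO,HI));return o.x,np.abs(g(o.x)[:6]).max()
E
cat >a.py <<'E'
from ik import *
np.set_printoptions(precision=2,suppress=True)
rng=np.random.default_rng(0)
def mk(zx,zy,ydir):
    zz=np.array([zx,zy,0.]);zz[2]=-np.sqrt(1-zx*zx-zy*zy);yy=np.array(ydir,float);yy-=zz*(yy@zz);yy/=np.linalg.norm(yy);return R.from_matrix(np.c_[np.cross(yy,zz),yy,zz])
for nm,tip,yd,zs in(("rack118",(396,-161,118),(0,-1,0),[(.174,.02),(.13,.02),(0,0)]),("rack200",(396,-161,200),(0,-1,0),[(.174,.02),(0,0)]),("peg",(447,147,193),(1,0,0),[(.174,.02),(0,0)]),("lift",(396,-161,260),(0,-1,0),[(.174,.02),(0,0)])):
    for zx in zs:
        r=mk(*zx,yd);t=np.array(tip)-190*r.apply([0,0,1]);S=[]
        for k in range(25):
            x,e=sol(rng.uniform(LO,HI),t,r,.01)
            if e<1:S.append(x)
        S=np.array(S);print(nm,zx,len(S),"tcp",t.round(0))
        if len(S):
            S=S[np.argsort(S[:,2])];print(S[::max(1,len(S)//4)])
E
python3 a.py
```

```text
rack118 (0.174, 0.02) 14 tcp [ 363. -165.  305.]
[[ 1.55  0.87 -1.56  2.26  1.09  0.99 -2.19]
 [ 1.42  0.46 -1.21  2.26  0.64  0.63 -1.8 ]
 [ 1.08  0.27 -0.78  2.28  0.23  0.52 -1.42]
 [ 0.36  0.17  0.01  2.32 -0.17  0.5  -1.05]
 [-0.44  0.22  0.92  2.36 -0.53  0.56 -0.67]]
rack118 (0.13, 0.02) 9 tcp [ 371. -165.  306.]
[[ 1.47  0.63 -1.36  2.23  0.83  0.81 -1.98]
 [ 0.96  0.26 -0.67  2.25  0.19  0.57 -1.4 ]
 [ 0.67  0.21 -0.35  2.27  0.02  0.55 -1.25]
 [ 0.01  0.19  0.38  2.31 -0.26  0.56 -0.97]
 [-0.78  0.74  1.55  2.34 -1.07  1.02 -0.13]]
rack118 (0, 0) 10 tcp [ 396. -161.  308.]
[[ 1.4   0.8  -1.44  2.15  0.93  1.09 -2.11]
 [ 0.95  0.34 -0.73  2.17  0.33  0.74 -1.57]
 [ 0.65  0.27 -0.39  2.19  0.16  0.71 -1.41]
 [ 0.37  0.24 -0.07  2.2   0.03  0.69 -1.29]
 [-0.16  0.25  0.53  2.23 -0.2   0.7  -1.06]]
rack200 (0.174, 0.02) 17 tcp [ 363. -165.  387.]
[[ 1.71  0.48 -1.57  2.18  0.58  0.86 -1.76]
 [ 1.71  0.47 -1.56  2.18  0.57  0.86 -1.74]
 [ 0.66  0.04 -0.29  2.22 -0.1   0.73 -1.13]
 [ 0.23  0.02  0.15  2.25 -0.13  0.73 -1.11]
 [-0.85 -0.09  1.22  2.29 -0.    0.73 -1.19]]
rack200 (
[... 712 characters left out ...]
.43  1.99  0.73  1.16 -1.05]
 [ 0.59  0.48 -1.21  2.    0.52  1.03 -0.86]
 [-0.25  0.2  -0.16  2.04  0.04  0.9  -0.43]
 [-0.9   0.2   0.58  2.08 -0.14  0.9  -0.24]]
lift (0.174, 0.02) 8 tcp [ 363. -165.  447.]
[[ 1.98  0.05 -1.57  2.11 -0.04  0.88 -1.13]
 [ 0.55 -0.05 -0.17  2.15 -0.12  0.88 -1.12]
 [ 0.1  -0.08  0.26  2.18 -0.08  0.88 -1.16]
 [-0.61 -0.19  0.91  2.21  0.1   0.89 -1.32]]
lift (0, 0) 11 tcp [ 396. -161.  450.]
[[ 1.59  0.48 -1.57  2.    0.52  1.19 -1.76]
 [ 1.58  0.38 -1.49  2.    0.42  1.14 -1.65]
 [ 1.14  0.11 -0.86  2.02  0.09  1.05 -1.34]
 [ 0.77  0.06 -0.48  2.04  0.03  1.05 -1.29]
 [ 0.39  0.04 -0.08  2.06  0.    1.05 -1.27]
 [-0.56 -0.01  0.88  2.1   0.01  1.05 -1.25]]
```

```bash
cat >b.py <<'E'
from ik import *
from multiprocessing import Pool
np.set_printoptions(precision=2,suppress=True)
def call(q,tgt,reg):   # tgt: tcp pos, orientation held
    t0,r0=fk(q,p,sg);d=np.array(tgt)-t0;n=np.linalg.norm(d)
    for k in range(1,9):
        q,e=sol(q,t0+d*min(1,k*45/max(n,1)),r0,reg)
    return q
q1=np.array([2.112,-.287,-.915,1.945,-.372,1.385,-.323])
q0=np.array([2.219,-.307,-1.568,2.239,-.579,.853,-.564])
def run(w):
    q=call(q0,w,20.);qa=q;t,r=fk(q,p,sg);e1=np.linalg.norm(t-w)
    for i in range(2):
        zz=fk(q,p,sg)[1].apply([0,0,1]);q=call(q,np.array((396,-161,160))-190*zz,20.)
    t,r=fk(q,p,sg);zz=r.apply([0,0,1]);e=np.linalg.norm(t+190*zz-(396,-161,160))
    return e,w,e1,qa,q,zz
if __name__=="__main__":
    for reg in(3,20,60):
        x=call(q1,(363,-165,355),reg);print("check",reg,x,fk(x,p,sg)[0])
    g=[(x,y,z) for x in(250,350,450,550) for y in(-550,-450,-300,-150,0,150) for z in(400,550)]
    with Pool() as P_:
        for o in sorted(P_.map(run,g),key=lambda o:o[0]+100*abs(o[5][0])+200*abs(o[5][1]))[:9]:print(*o)
E
time python3 b.py
```

```text
check 3 [ 2.22 -0.31 -1.57  2.25 -0.58  0.85 -0.61] [ 333.5  -150.39  384.13]
check 20 [ 2.22 -0.31 -1.57  2.25 -0.58  0.85 -0.61] [ 333.49 -150.4   384.13]
check 60 [ 2.22 -0.31 -1.57  2.25 -0.58  0.85 -0.61] [ 333.47 -150.46  384.15]
1.007267948504554e-12 (250, 0, 550) 58.029387926788544 [ 0.19 -0.31 -0.22  2.15 -0.09  1.21 -1.56] [ 0.35  0.13 -0.01  2.22 -0.08  0.71 -1.17] [ 0.09  0.02 -1.  ]
2.5142082561507005e-11 (250, 150, 550) 22.5302517109394 [-0.36 -0.31 -0.24  2.13  0.01  1.19 -2.17] [-0.02  0.09  0.38  2.29 -0.14  0.64 -1.1 ] [ 0.15 -0.   -0.99]
7.111109427567501e-13 (250, 0, 400) 9.319054263358456 [ 0.51 -0.31 -0.5   2.44 -0.23  0.83 -1.41] [ 0.66  0.12 -0.31  2.25 -0.06  0.63 -1.17] [ 0.16  0.02 -0.99]
6.161679774742993e-13 (250, 150, 400) 0.08444145582920895 [ 0.49 -0.31 -0.95  2.37 -0.27  0.8  -1.86] [ 0.8   0.12 -0.45  2.26 -0.04  0.62 -1.18] [ 0.17  0.02 -0.98]
1.0320251053238568e-11 (250, -150, 400) 1.3135604961284101e-05 [ 1.7  -0.31 -0.98  2.37 -0.5   0.89 -0.54] [ 1.3   0.22 -0.99  2.23  0.19  0.63 -1.39] [ 0.17  0.02 -0.98]
5.439249892164252e-12 (350, -150, 550) 7.607813151674228e-06 [ 1.7  -0.31 -1.04  1.99 -0.42  1.21 -0.78] [ 1.36  0.25 -1.07  2.23  0.24  0.64 -1.43] [ 0.17  0.02 -0.98]
3.3054826858593395e-12 (350, 0, 550) 0.0033267950660334543 [ 0.92 -0.31 -0.77  2.05 -0.28  1.16 -1.31] [ 0.99  0.15 -0.66  2.25  0.02  0.62 -1.24] [ 0.17  0.02 -0.98]
5.116618190872088e-12 (250, -450, 400) 0.0009251059417303521 [ 1.86  0.43 -1.02  1.91  0.27  0.92 -0.82] [ 1.37  0.25 -1.08  2.23  0.25  0.64 -1.44] [ 0.17  0.02 -0.98]
2.3135341308453373e-12 (350, -550, 400) 37.75505731088237 [ 1.6   0.59 -0.9   1.67  0.37  1.   -0.95] [ 1.36  0.25 -1.07  2.23  0.24  0.64 -1.44] [ 0.17  0.02 -0.98]
real	0m17.299s
user	0m56.538s
sys	0m0.385s
```

```bash
python3 g.py "(250,0,550)" 0
```

```text
t 32.25 tcp [ 335.1 -152.9  387.1] tip [ 368.1 -149.1  200. ] w 0.601 g 0.0 F [ 0.7  0.7 -0.3]
axes x,y,z [ 0.985 -0.002  0.174] [ 0.002 -1.    -0.02 ] [ 0.174  0.02  -0.985] q [ 2.219 -0.307 -1.568  2.239 -0.579  0.853 -0.564]
tool shift [ -56. -156. -172.] dist 239.0 per-row/8 [ -7.  -19.5 -21.5]
```

```bash
python3 -m pendant '[[-8,-23,-25,0],[-17,-46,-51,0],[-25,-70,-77,0],[-34,-94,-103,0],[-42,-117,-129,0],[-51,-141,-155,0],[-56,-156,-172,0],[-56,-156,-172,0]]'; python3 g.py "(396,-161,165)" 190
```

```text
t: 33.05
tcp_pos: [295.8, -67.5, 476.8]
tcp_rot: [-3.121, -0.01, -0.278]
contact_force: [-0.3, -0.1, 0.7]
width: 0.597
grip_force: 0.0
t 33.05 tcp [295.8 -67.5 476.8] tip [329.3 -65.8 289.8] w 0.597 g 0.0 F [-0.3 -0.1  0.7]
axes x,y,z [0.984 0.006 0.177] [ 0.007 -1.    -0.008] [ 0.177  0.009 -0.984] q [ 0.773 -0.307 -0.493  2.258 -0.241  0.999 -1.162]
tool shift [ 43.  97. 134.] dist 171.0 per-row/8 [ 5.4 12.1 16.7]
```

```bash
python3 -m pendant '[[12,25,20,0],[24,50,42,0],[35,75,70,0],[43,92,100,0],[43,97,130,0],[43,97,134,0],[43,97,134,0],[43,97,134,0]]'; python3 g.py "(396,-161,118)" 190
```

```text
t: 33.85
tcp_pos: [362.7, -163.1, 352.4]
tcp_rot: [-3.122, -0.011, -0.28]
contact_force: [0.2, 0.3, -0.3]
width: 0.605
grip_force: 0.0
t 33.85 tcp [ 362.7 -163.1  352.4] tip [ 396.5 -161.6  165.4] w 0.605 g 0.0 F [ 0.2  0.3 -0.3]
axes x,y,z [0.984 0.006 0.178] [ 0.008 -1.    -0.007] [ 0.178  0.008 -0.984] q [ 0.819  0.113 -0.475  2.254 -0.03   0.622 -1.19 ]
tool shift [-9. -0. 47.] dist 47.0 per-row/8 [-1.1 -0.   5.8]
```

```bash
python3 -m pendant '[[-2,0,10,0],[-4,0,20,0],[-6,0,30,0],[-8,0,40,0],[-9,0,47,0],[-9,0,47,0],[-9,0,47,0],[-9,0,47,0]]' 0.1 >/dev/null; python3 o.py; python3 -m pendant '[[0,0,0,0],[0,0,0,0],[0,0,0,0],[0,0,0,0],[0,0,0,0],[0,0,0,0],[0,0,0,0],[0,0,0,0]]' -1 >/dev/null; python3 o.py
```

```text
t 34.65 tcp [ 362.2 -163.   303.6] tip [ 395.8 -161.3  116.6] w 0.547 g 0.0 F [-0.2 -0.1 -0.5]
axes x,y,z [0.984 0.006 0.177] [ 0.007 -1.    -0.008] [ 0.177  0.009 -0.984] q [ 0.781  0.21  -0.452  2.299  0.049  0.489 -1.26 ]
t 35.45 tcp [ 362.  -162.6  303.4] tip [ 395.5 -160.8  116.4] w 0.065 g 30.0 F [-0.   2.3  2.6]
axes x,y,z [0.984 0.006 0.176] [ 0.007 -1.    -0.008] [ 0.176  0.009 -0.984] q [ 0.781  0.21  -0.453  2.299  0.048  0.489 -1.26 ]
```

```bash
python3 -m pendant '[[8,0,-44,0],[15,-1,-84,0],[18,-16,-98,-8],[18,-41,-98,-16],[18,-66,-98,-24],[19,-91,-98,-32],[19,-116,-97,-40],[19,-141,-97,-48]]' >/dev/null; cat >e.py <<'E'
import sys
exec(open("o.py").read())
off=np.array([-2.4,-.3,209.3]);e=s["tcp_pos"]+M@off
x,dz=float(sys.argv[1]),float(sys.argv[2]);tgt=np.array([x,147,174.8-.268*(x-437)+dz])
a=float(sys.argv[3]) if len(sys.argv)>3 else 0   # planned yaw deg
M2=M@R.from_euler("z",a,degrees=True).as_matrix()
print("eye",e.round(1),"tgt",tgt.round(1),"tool shift",(M.T@(tgt-M2@off-s["tcp_pos"])).round(1),"yaw err y-axis vs x",np.degrees(np.arctan2(-M[1:2,1]@[1] if 0 else M[0,0],M[0,1])).round(1))
E
python3 e.py 396 1 -42
```

```text
t 36.25 tcp [362.1 -22.  403.1] tip [395.6 -20.4 216.1] w 0.057 g 30.0 F [-0.1  0.1 -0.8]
axes x,y,z [0.649 0.751 0.123] [ 0.74  -0.66   0.127] [ 0.176  0.008 -0.984] q [ 0.687 -0.051 -0.677  2.259 -0.061  0.746 -0.672]
eye [397.2 -21.8 196.8] tgt [396.  147.  186.8] tool shift [ 124.3 -115.4   11. ] yaw err y-axis vs x 41.3
```

```bash
python3 -m pendant '[[24,-23,2,-8],[49,-46,4,-16],[74,-69,6,-24],[99,-92,8,-32],[114,-106,10,-40],[122,-113,11,-41],[124,-115,11,-41],[124,-115,11,-41]]' >/dev/null; python3 e.py 447 0; python3 - <<'E'
from h import *
p,d=grab_frame("side");q,_=grab_frame("top")
a=cv2.resize(p[120:230,150:260],None,fx=3.6,fy=3.6,interpolation=cv2.INTER_CUBIC);b=cv2.resize(q[160:270,140:250],None,fx=3.6,fy=3.6,interpolation=cv2.INTER_CUBIC)
cv2.imwrite("pics/ins.png",np.hstack([a,b]))
E
```

```text
t 37.05 tcp [360.6 146.3 393.2] tip [394.1 148.  206.1] w 0.062 g 30.0 F [ 0.4 -0.4 -0.4]
axes x,y,z [0.01  1.    0.011] [ 0.984 -0.012  0.176] [ 0.176  0.009 -0.984] q [ 0.428  0.06  -0.926  2.21   0.182  0.744 -0.629]
eye [397.2 145.8 187.1] tgt [447.  147.  172.1] tool shift [ 1.6 46.4 23.5] yaw err y-axis vs x 0.6
```

View pics/ins.png

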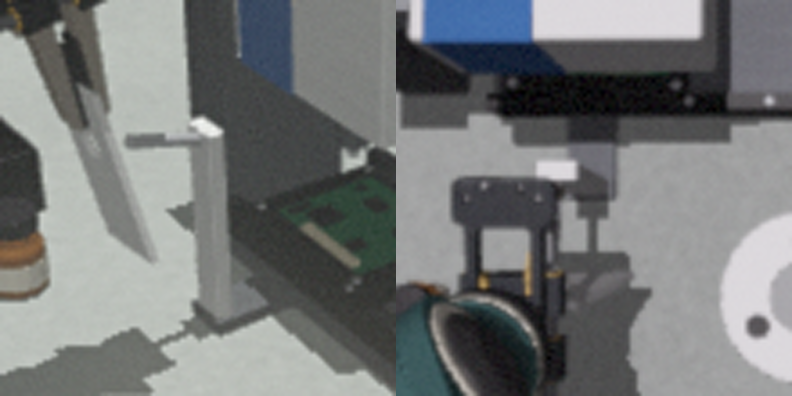

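The left (side) half shows the tag held with its eye at about (92,140) and the peg tip at about (128,141). In the right (top) half the gripper is in front of the post, clear of the head. I'll check these against projections before inserting.

```bash
python3 - <<'E'
from h import *
for n,e in(("eye",(397.2,145.8,187.1)),("tip",(419,147,179.6)),("pegend",(414.2,147,180.9)),("face",(477,147,164))):
    u,v=proj("side",e);print(n,(u-150)*3.6,(v-120)*3.6)
E
```

```text
eye 95.56702866946108 141.05152066341154
tip 123.83012357547716 140.9552487733845
pegend 117.53831399261905 141.27188442198144
face 196.84152597779348 137.1481733551307
```

```bash
python3 -m pendant '[[1,6,3,0],[1.5,13,6.5,0],[1.6,20,10,0],[1.6,27,13.5,0],[1.6,34,17,0],[1.6,41,20.7,0],[1.6,47,24,0],[1.6,51,26,0]]' >/dev/null; python3 e.py 452 -8
```

```text
t 37.95 tcp [416.2 147.7 376.5] tip [449.6 149.4 189.4] w 0.063 g 30.0 F [-0.2 -1.  -1.3]
axes x,y,z [0.01  1.    0.011] [ 0.984 -0.012  0.176] [ 0.176  0.009 -0.984] q [ 0.359  0.218 -0.869  2.127  0.36   0.741 -0.746]
eye [452.7 147.2 170.4] tgt [452.  147.  162.8] tool shift [-0.3 -2.   7.3] yaw err y-axis vs x 0.6
```

```bash
python3 -m pendant '[[0,-0.2,1,0],[0,-0.4,2,0],[0,-0.6,3,0],[0,-0.7,4,0],[0,-0.7,4,0],[0,-0.7,4,0],[0,-0.7,4,0],[0,-0.7,4,0]]' >/dev/null; python3 e.py 452 -8; python3 - <<'E'
from h import *
p,d=grab_frame("side")
cv2.imwrite("pics/ins2.png",cv2.resize(p[120:230,150:300],None,fx=4,fy=4,interpolation=cv2.INTER_CUBIC))
E
```

```text
t 38.75 tcp [415.6 147.8 372.8] tip [449.1 149.5 185.8] w 0.065 g 30.0 F [-0.3 -0.1 -0.7]
axes x,y,z [0.01  1.    0.011] [ 0.984 -0.012  0.177] [ 0.177  0.009 -0.984] q [ 0.353  0.223 -0.865  2.132  0.37   0.733 -0.757]
eye [452.2 147.2 166.8] tgt [452.  147.  162.8] tool shift [-0.3 -0.9  3.9] yaw err y-axis vs x 0.6
```

View pics/ins2.png

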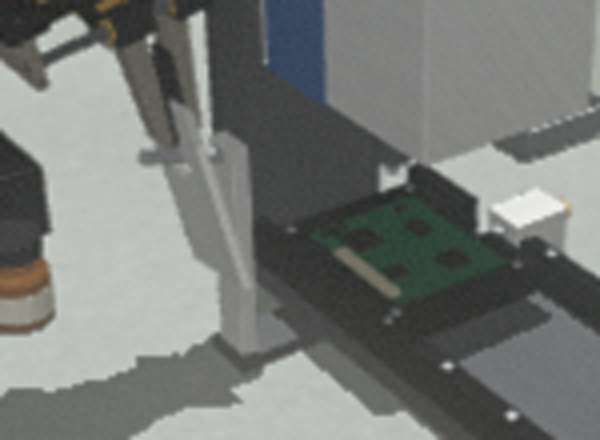

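The peg end shows at (142,157), in front of the plate, which sits at (170–250,110–280). So the peg passes through the eye. I'm releasing.

```bash
python3 -m pendant '[[0,0,0,0],[0,0,0,0],[0,0,-1,0],[0,0,-5,0],[0,0,-15,0],[0,0,-30,0],[0,0,-50,0],[0,0,-75,0]]' -0.7 >/dev/null; python3 o.py; python3 -m pendant '[[-8,-20,-25,0],[-8,-40,-50,0],[-8,-60,-75,0],[-8,-80,-100,0],[-8,-80,-100,0],[-8,-80,-100,0],[-8,-80,-100,0],[-8,-80,-100,0]]' >/dev/null; python3 o.py;python3 - <<'E'
from h import *
p,d=grab_frame("side")
cv2.imwrite("pics/end.png",cv2.resize(p[110:310,130:330],None,fx=3,fy=3,interpolation=cv2.INTER_CUBIC))
E
```

```text
t 39.6 tcp [401.8 147.2 447.4] tip [435.2 149.  260.4] w 0.148 g 0.0 F [ 0.4 -0.1  0. ]
axes x,y,z [0.009 1.    0.011] [ 0.984 -0.011  0.175] [ 0.175  0.009 -0.984] q [ 0.472  0.063 -0.931  2.068  0.155  0.879 -0.553]
t 40.4 tcp [305.9 139.1 530.6] tip [339.5 140.6 343.6] w 0.15 g 0.0 F [-0.1 -0.6  0.4]
axes x,y,z [0.01 1.   0.01] [ 0.984 -0.012  0.177] [ 0.177  0.008 -0.984] q [ 0.335 -0.305 -0.679  2.107 -0.156  1.107 -0.291]
```

View pics/end.png

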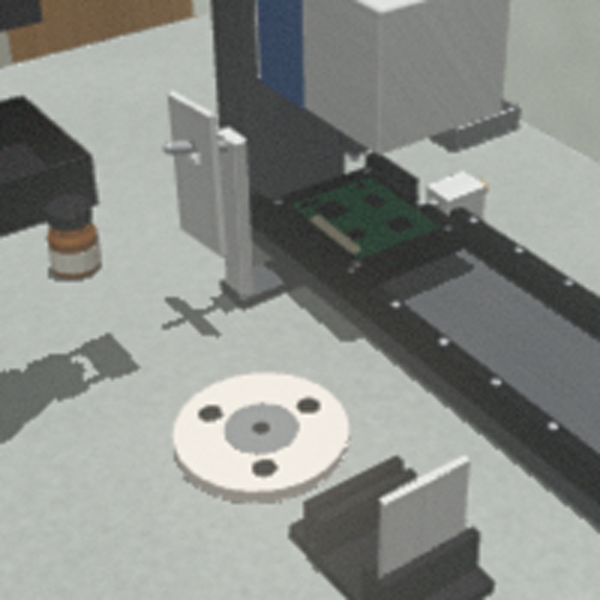

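The tag hangs on the peg at (165–230,95–260), the carrier is at the station, and the reel, plain plate and jar look undisturbed. A last check of the carrier's position:

```bash
python3 bd.py fin; python3 - <<'E'
from h import *
i=cv2.imread("pics/end.png");p=cv2.resize(i,(200,200),interpolation=cv2.INTER_AREA)
b,g,r=[p[...,k].astype(int) for k in range(3)];z=((g>r+12)&(g>b+6)).astype(np.uint8);z[:50]=0;z[100:]=0
Q=np.array([onz("side",u+130,v+110,40)[:2] for v,u in zip(*np.nonzero(z))]);print(len(Q),np.percentile(Q,[1,50,99],axis=0))
E
```

```text
board y 1..99% [ 85.98685059  87.4963501  194.95961365 197.24587097] 513
460 [[580.38416914  85.99372655]
 [630.45659649 137.17499052]
 [673.35532686 198.65758286]]
```

```bash
python3 - <<'E'
from h import *
np.set_printoptions(precision=1,suppress=True)
s=np.load("side0.npz");p,d=grab_frame("side");S=xyz("side",s["d"]);S2=xyz("side",d)
g=s["p"].astype(int).sum(2);m=np.zeros(g.shape,np.uint8);m[155:190,262:300]=(g[155:190,262:300]>540)
n,l,st,c=cv2.connectedComponentsWithStats(m);
for i in range(1,n):
    if st[i,4]>20:
        q=np.array([onz("side",u,v,48)[:2] for v,u in zip(*np.nonzero(l==i))]);print(st[i],"c@48",q.mean(0),cv2.minAreaRect(np.float32(q)),"depth",np.nanmedian(S[l==i],0))
# board before/after with same mask
for nm,f,W in(("before",s["p"],S),("after",p,S2)):
    b,gg,r=[f[...,k].astype(int) for k in range(3)];z=(gg>r+12)&(gg>b+6);k=np.zeros_like(z);k[150:240,220:335]=z[150:240,220:335]
    k=cv2.morphologyEx(k.astype(np.uint8),cv2.MORPH_OPEN,np.ones((2,2)))
    Q=np.array([onz("side",u,v,40)[:2] for v,u in zip(*np.nonzero(k))]);print(nm,len(Q),cv2.minAreaRect(np.float32(Q)),np.nanmedian(W[k>0],0))
E
```

```text
[284 157  16   9  46] c@48 [797.  157.8] ((794.0986328125, 157.74072265625), (36.25516891479492, 49.96868896484375), 79.79015350341797) depth [859.9 224.8  -0.4]
[273 166  19  11 116] c@48 [728.8 126.1] ((728.5931396484375, 126.47203826904297), (52.72553253173828, 39.991729736328125), 1.006319284439087) depth [732.  126.7  46.8]
before 838 ((625.332275390625, -61.54853057861328), (100.13279724121094, 122.10118103027344), 0.30639544129371643) [628.6 -63.9  39.7]
after 441 ((625.4971313476562, 136.8856201171875), (114.36553192138672, 94.55764770507812), 89.20488739013672) [630.6 130.8  39.6]
```

The block's middle is at y 126.4, so the docked centre should be at 136.4. The board is measured at 136.9, which confirms it is docked.

```bash
python3 -c "
from cell import *
print(finish_job())"
```

```text
the job is handed in; nothing more can be done
None
```

The job is handed in: the carrier is clicked into the detent (within about 1 mm by camera), the tag hangs by its eye on the peg, and the reel, plain plate and jar look undisturbed. It took about 40 s of the 53 s, and I saw no contact with the head.

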